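Load, wind and start the spring-driven vial mixer

ROBOT

A 7-joint arm with a two-finger parallel gripper is mounted at the origin on a cart in front of the work surface, level with it; the furniture and walls round the work are solid. World frame = base frame: x ahead of the robot, y to its left, z up, the work surface at z = 0. Lengths are in m, angles in rad, forces in N, time in s.
With the tool pointing down it reaches from about 0.4 to 0.875 m from the base axis. Payload 19.3 kg.
Tool frame: the origin (TCP) lies midway between the tips of the shut fingers; the grasp point (between the pads) lies bot.pinch_z behind it (bot.pinch_z is the distance from the TCP to the grasp point, in m); z points along the fingers, y is the line along which they close (so a half turn about z gives the same grasp; the last joint's range is limited). The gripper opens to 85 mm and grips with 20 to 120 N. Pads are 22 mm wide; open, the fingers measure 114 mm over their backs; the gripper's body (76 mm by 85 mm) begins 54 mm behind the grasp point. The pads swing forward as they close: fully open they stand 13 mm farther back than shut.
Start: joints at [1.162, 0.521, -0.036, 1.599, 0.021, 1.021, -0.113], TCP at [0.208, -0.589, 0.231] pointing down, gripper open.
Joint ranges: [-2.91, 2.91], [-0.3, 2.13], [-1.5, 1.42], [0.17, 2.43], [-1.26, 4.41], [0.16, 1.93], [-2.52, 2.52]. Speed limits (rad/s): [1.89, 1.89, 2.39, 2.39, 3.01, 3.01, 3.01].

INTERFACE

Orientations are given as [roll, pitch, yaw] about the fixed x, y, z axes, in that order (R = Rz(yaw) Ry(pitch) Rx(roll)).
In Python, from workcell import readout, grab_frame, camera_info, workorder, bot gives the robot as it stands. The module is installed in compiled form; this text tells all that it offers.
- The arm moves only by the tool drive_tool, never from a script. Its argument "targets" is a list of rows, each an object of numbers: "dx", "dy", "dz": the shift along the tool's x, y, z as a fraction of full scale; "yaw": the turn about the tool's z as a fraction of full scale; "fingers": the closure, from 0 (fully open) to 1 (shut). In form: [{"dx": .., "dy": .., "dz": .., "yaw": .., "fingers": ..}, ...]. A call has 1 to 20 rows; each row shifts and turns the commanded pose from where the row before left it, along the tool's axes as they then stand; what a row does not reach is not made up. Full scale, the value 1, is 0.1 m for a shift and 90 degrees for a turn. A row lasts 1/10 s, in which the tool goes at most 50 mm and 8.59 degrees, less where a joint would pass 70% of its speed; a pose out of reach is approached as far as the arm can. A call with a number of a shift or a turn outside -1 to 1 is refused whole. A call with a gripper value outside its range is refused whole. The fingers move at their own pace and stop on an object; "squeeze" is the grip in N (left out, the last holds). Time passes only in rows, so rows that do not move let the fingers close. It gives the time, the measured TCP pose, the force, the opening and the grip force at its end, in the units of the state.
- readout.observe(): the state, without advancing time (a new reading comes with each control period).
- grab_frame(name): name is "scene" or "top"; returns the picture (384x512x3 uint8, blue, green, red); there is no depth.
- camera_info(name): a dict with "fx", "fy", "cx", "cy" (pixels), "D" ([k1, k2, p1, p2, k3] as OpenCV has them; the pictures are not rectified), "T" (4x4, takes a point from camera to world coordinates). Camera axes: x right, y up, looking along -z (the intrinsics and any distortion apply to the point x, -y, -z); pixel columns grow to the right and rows downward; lengths in m; the calibration is good to about 2 mm. A picture is of the moment at which its call begins. camera_info takes no time and is no camera call.
- workorder.job_done(): hands the job in; it is judged then, once.
The state is a dict: "clock": time; "qpos": joint angles; "qd": joint speeds; "joint_efforts": joint torques, N m; "position": TCP position; "tool_rot": TCP orientation; "force": force on the tool from outside, world axes, zero at the start; "moment": the same for the moment, N m; "grip_width": finger opening in m; "finger_force": force on a finger pad.
Only numpy, scipy, OpenCV 4.12 (cv2) and the standard library are available. Lean on these libraries where they do the work, as an engineer would, in place of code of your own. Each camera call takes 0.05 s, during which the arm holds its last target. There are 200 camera calls.

TASK

Get the vial mixer going: take each vial head that is there (on the fork stand by lifting it up and off its fork, or standing on the table) and seat it fully down on a free spindle of the mixer, turned so that its D-bore matches the spindle's flat. When all of them are seated, wind the mixer's key clockwise to its stop, turn by turn, and then push the start slide on its front ledge all the way to your left as you face it. Do not knock over or shove the steel cup or the small white vial that stand behind.

Things in the scene. Friction and masses are not known exactly. Their poses are not given: they have to be found in the camera images.
- vial_head_1: Vial head, hangs in fork 1 if present. Origin: centre of its plate's underside, z up. Plate 60 mm across, 6 thick; hub 32 mm, 22 high; two vials 11 mm thick to z = 26 at y = +-23; neck 12 mm thick (z 22-46), flange 34 mm (z 46-50), upright flat grip 12 (x) by 34 mm (y), z 50-80. 0.1-0.16 kg. All heads are alike and fit any spindle.
- vial_head_2: Vial head alike, hangs in fork 2 if present. A D-shaped bore runs 22 mm up from the underside on the head's z axis: 18 mm across, its flat 5 mm from the axis on the head's -x side. A pointed lug on the plate's rim (to 37 mm from the axis) at -x shows from above where the flat is.
- vial_head_3: Vial head alike, stands upright on the table between stand and mixer if present.
- spindle_1: Spindle of the mixer: upright steel D-shaft 16 mm across, flat 4 mm from its axis on its own -x side, 20 mm tall, top 3.5 mm tapered. Origin: on its axis in the seating plane (54 mm above the table), z up. A seated head has its origin and axes on the spindle's. Braked: turning it takes 0.6 N m. At (+44,+44) mm in the mixer's frame.
- spindle_2: Spindle alike, at (+44,-44) mm in the mixer's frame. The flats stand at any angle up to 1.3 rad either way of the mixer's -x, each its own.
- spindle_3: Spindle alike, at (-44,-44) mm in the mixer's frame. The flats stand at any angle up to 1.3 rad either way of the mixer's -x, each its own.
- mixer: White square mixer, 152 x 152 mm, deck 50 mm above the table, three spindles and a winding key in the corners of its deck; a ledge 100 mm wide, 44 mm deep and 30 mm high on its front. Fixed. Origin: on the table under the centre of the square; -x is its front (ledge), +y its left, z up.
- winding_key (a joint): Turn of the brass winding key (rad), grows clockwise seen from above; starts between 0 and 1.2, stops at 5.2 (fully wound; over 5.0 counts). The spring resists up to 0.05 N m plus 0.1 N m of ratchet friction; the key stays where it is let go.
- key_grip (a point): Middle of the key's upright wing, on the key's vertical axis at (-44,+44) mm in the mixer's frame, 81 mm above the table. The wing is 40 mm long along this point's x, 8 mm thick along its y, and reaches from 14 mm below to 14 mm above; the point turns with the key.
- start_slide (a joint): Travel of the start slide (m): 0 = off, grows toward the mixer's left (+y), 0.036 = fully on at its stop (over 0.031 counts). 1.5 N of friction; stays where it is left.
- slide_top (a point): Middle of the top of the black slide knob on the front ledge, 61 mm above the table. The knob is 16 mm (mixer's x) by 12 mm (mixer's y) and 30 mm tall; its centre is 24 mm in front of the mixer's square body.
- stand: Fork stand: grey base 110 x 190 x 10 mm, two posts at its rear and a crossbar carrying two forks. Fixed. Origin on the table near the middle of the base; the forks point to its -x. Nothing stands higher than 115 mm but the fork tips.
- fork_1 (a point): About where the axis of a head hangs in this fork, at the prongs' tops (115 mm up). The flange lies on two prongs, 7 mm thick, 16 mm apart, along the stand's x. Their tips, 29 mm to the stand's -x of here, turn up 8 mm: lift the head by 10 to 12 mm (not over 15), then pull it 75 mm or more along the stand's -x to clear the fork.
- fork_2 (a point): The same for the other fork, 100 mm to the stand's +y.
- gallipot: Bystander: small steel cup, 64 mm across, 36 mm high, behind the heads; leave it alone. Origin: centre of its underside.
- white_vial: Bystander: small white vial with a cap, 30 mm thick, 54 mm high, behind the heads; leave it alone. Origin: centre of its underside.

How it is judged:
By the outcome, as a careful person would: the job done as asked, in the order asked, and still so for the second after the job is handed in, with the robot touching nothing.
Of vial_head_1, vial_head_2, vial_head_3 only 2 to 3 are there at a start; the rules pass over those that are not, and their reading is None.
At some moment in a run one of vial_head_3 may be knocked a few centimetres aside while the robot is not near it.
It also fails if it takes over 210 s, if anything falls off the work surface, if the arm or the gripper's body presses on something with over 40 N, if the wrist force passes 120 N, or if a joint passes its speed limit or range.

## Working session

There is one attempt and no reset: what is moved stays moved. The work goes in short steps, Python scripts to look and compute and a tool call to move; the robot and the scene stay as the last step left them, time stands still between calls to the robot, and variables do not carry over. Pictures are saved under pics/ and viewed, at most 14 in all, crops included, and the job is handed in when it is done.

Besides the shell and the picture viewer there is one more tool, called after "Call:" as a command line: name --argument value ..., lists and objects as JSON in quotes. drive_tool: Moves the arm, as the interface text tells. Shift numbers are shares of 0.1 m and turn numbers shares of 90 degrees, none past 1 either way. Its arguments: {"type":"object","properties":{"targets":{"type":"array","items":{"type":"object","properties":{"dx":{"type":"number","minimum":-1,"maximum":1},"dy":{"type":"number","minimum":-1,"maximum":1},"dz":{"type":"number","minimum":-1,"maximum":1},"yaw":{"type":"number","minimum":-1,"maximum":1},"fingers":{"type":"number"}}}},"squeeze":{"type":"number"}},"required":["targets"]}

```bash
mkdir -p pics
python3 - <<'E'
from workcell import readout, grab_frame, camera_info, workorder, bot
import cv2
for n in("scene","top"):
    cv2.imwrite(f"pics/{n}0.png",grab_frame(n)); c=camera_info(n); print(n,c)
print(readout.observe(),bot.pinch_z)
E
```

```text
scene {'fx': 494.24613883535466, 'fy': 494.24613883535466, 'cx': 254.27080287911073, 'cy': 199.7973735782338, 'D': array([-0.02779406,  0.        ,  0.        ,  0.        ,  0.        ]), 'T': array([[-0.61042434,  0.44284849, -0.65670948, -0.27919531],
       [-0.79205863, -0.3360218 ,  0.50963955,  0.60897501],
       [ 0.0050244 ,  0.8312488 ,  0.55587785,  0.74416647],
       [ 0.        ,  0.        ,  0.        ,  1.        ]])}
top {'fx': 484.52122144941325, 'fy': 484.52122144941325, 'cx': 259.36795500075425, 'cy': 199.06401650081798, 'D': array([0.04896348, 0.        , 0.        , 0.        , 0.        ]), 'T': array([[-0.02099589,  0.9853214 , -0.16941341,  0.31957687],
       [-0.99974105, -0.01920418,  0.01220781, -0.00519212],
       [ 0.00877517,  0.16962586,  0.98546946,  1.35996484],
       [ 0.        ,  0.        ,  0.        ,  1.        ]])}
{'clock': 0.1, 'qpos': array([ 1.16176663,  0.52196037, -0.03631336,  1.59991198,  0.02118727,
        1.02112171, -0.11276563]), 'qd': array([ 1.00412151e-03, -1.07563694e-03, -6.18950998e-04, -2.87046210e-03,
       -6.03161403e-04,  1.17900429e-03,  4.76460988e-05]), 'joint_efforts': array([ 5.15930587e-03, -9.28485489e+01,  1.98378056e+00, -3.70532477e+01,
        1.80015934e-02,  5.27349490e-03,  5.43112606e-05]), 'position': array([ 0.20760745, -0.58920353,  0.2307937 ]), 'tool_rot': array([-3.14057795e+00,  6.71090588e-05,  3.38833557e-01]), 'force': array([0.14108837, 0.54480785, 0.02671641]), 'moment': array([-0.00680383, -0.00494633, -0.00485916]), 'finger_force': 0.0, 'grip_width': 0.0852342282126068} 0.0187
```

View pics/scene0.png

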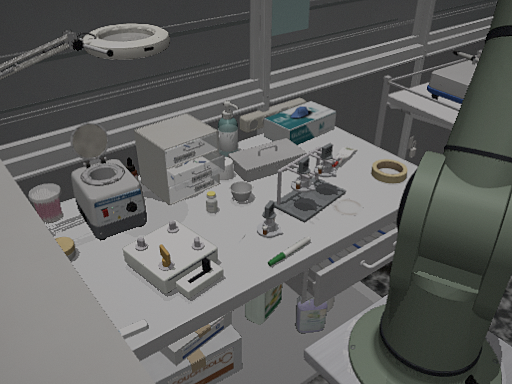

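View pics/top0.png

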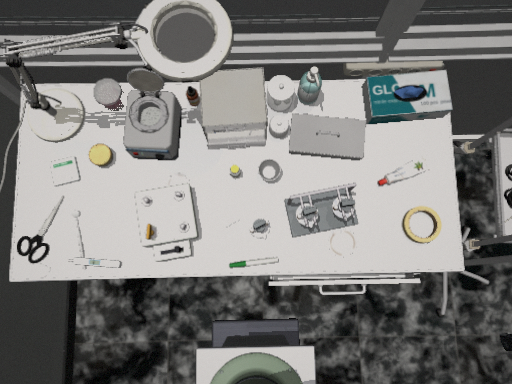

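The scene shows a white mixer on the left (scene ~(170,255), top ~(167,215)). All three heads are there: one stands on the table (top (260,228)) and two hang in the stand (top (307,213) and (344,207)). The yellow-capped vial and the cup are behind them. Next I'll make enlarged crops.

```bash
cat > h.py <<'E'
from workcell import readout, grab_frame, camera_info, workorder, bot
import cv2, numpy as np
C={n:camera_info(n) for n in("scene","top")}
def avg(n,k=4): return np.mean([grab_frame(n).astype(float) for _ in range(k)],0).astype(np.uint8)
def ray(n,uv):
    c=C[n];K=np.array([[c["fx"],0,c["cx"]],[0,c["fy"],c["cy"]],[0,0,1]])
    p=cv2.undistortPoints(np.array([[uv]],float),K,c["D"])[0,0]
    d=c["T"][:3,:3]@np.array([p[0],-p[1],-1]);return c["T"][:3,3],d
def onz(n,uv,z):
    o,d=ray(n,uv);return o+d*(z-o[2])/d[2]
def tri(a,b):
    """a on scene, b on top -> point, gap"""
    o1,d1=ray("scene",a);o2,d2=ray("top",b)
    s=np.linalg.lstsq(np.c_[d1,-d2],o2-o1,rcond=None)[0];p,q=o1+s[0]*d1,o2+s[1]*d2
    return (p+q)/2,np.linalg.norm(p-q)
def proj(n,P):
    c=C[n];K=np.array([[c["fx"],0,c["cx"]],[0,c["fy"],c["cy"]],[0,0,1]])
    q=c["T"][:3,:3].T@(np.array(P,float)-c["T"][:3,3]);
    return cv2.projectPoints(np.array([[q[0],-q[1],-q[2]]]),np.zeros(3),np.zeros(3),K,c["D"])[0].ravel()
def crop(im,x,y,w,h,s):
    o=cv2.resize(im[y:y+h,x:x+w],None,fx=s,fy=s,interpolation=cv2.INTER_CUBIC)
    for i in range(0,w,10): cv2.putText(o,str(x+i),(int((i+.5)*s)-8,8),0,.3,(0,0,255),1);cv2.line(o,(int((i+.5)*s),10),(int((i+.5)*s),14),(0,0,255),1)
    for i in range(0,h,10): cv2.putText(o,str(y+i),(0,int((i+.5)*s)+3),0,.3,(0,0,255),1);cv2.line(o,(20,int((i+.5)*s)),(24,int((i+.5)*s)),(0,0,255),1)
    return o
E
python3 - <<'E'
from h import *
t=avg("top");s=avg("scene");cv2.imwrite("pics/t1.png",t);cv2.imwrite("pics/s1.png",s)
cv2.imwrite("pics/a.png",np.vstack([crop(t,128,178,100,75,6)[:, :600],]) if 0 else crop(t,130,178,80,60*1+25,7))
cv2.imwrite("pics/b.png",crop(t,240,180,125,65,6))
cv2.imwrite("pics/c.png",crop(s,118,215,112,84,7))
cv2.imwrite("pics/d.png",crop(s,250,140,100,105,5))
E
```

```text
(no output)
```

View pics/a.png

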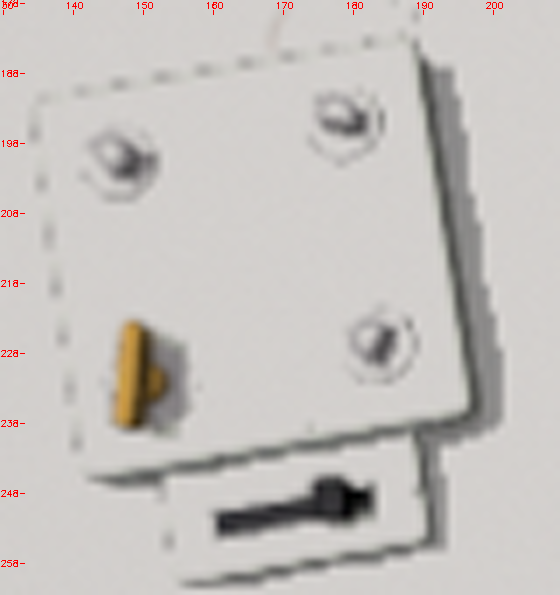

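View pics/b.png

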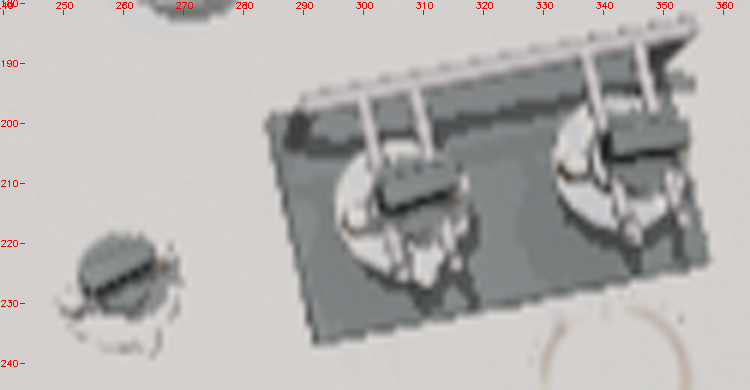

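View pics/c.png

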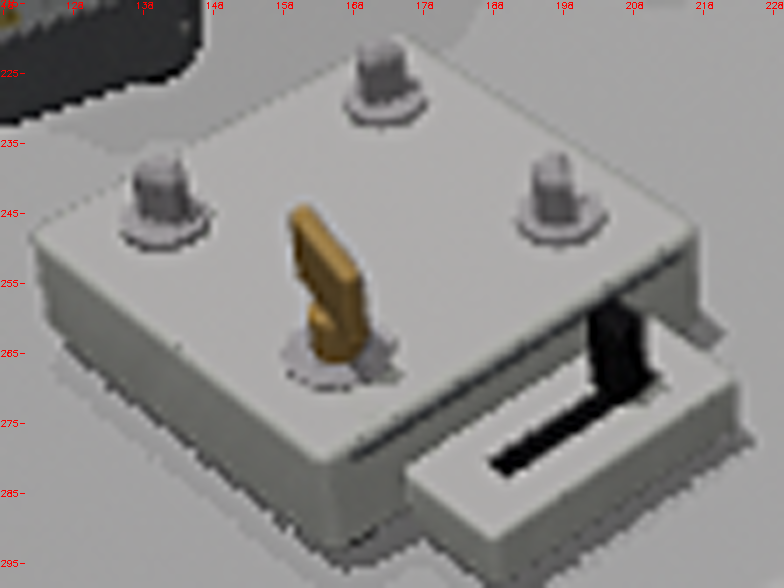

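View pics/d.png

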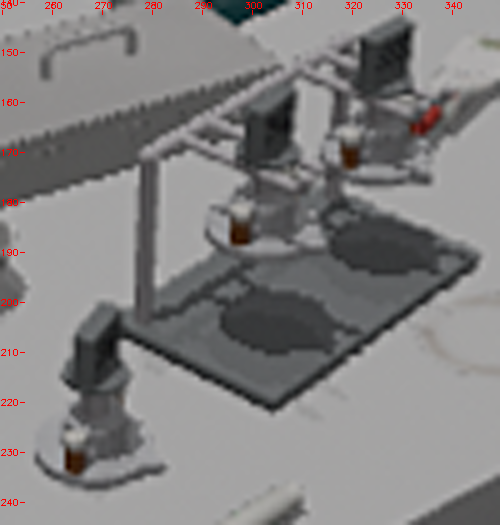

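Crops a and c show the deck corners in top at ~(134.5,192), (189,183), (197,236) and (142,246). Spindles 1, 2 and 3 are at ~(147,200), (179,194) and (184,226), the brass key at ~(149,230) and the slide knob at ~(178,241). Crops b and d show head 3 with its lug to the right, and heads 1 and 2 hanging in the forks. Next I'll compute the poses and zoom in on the spindles.

Run:
```python
from h import *
from scipy.optimize import least_squares
M=dict(A=(76,76,50),B=(76,-76,50),C=(-76,-76,50),D=(-76,76,50),s1=(44,44,54),s2=(44,-44,54),s3=(-44,-44,54))
T=dict(A=(134.5,191.8),B=(188.8,182.9),C=(197.4,236.4),D=(142.1,245.8),s1=(146.6,201.1),s2=(178.8,194.6),s3=(184.2,226.8))
S=dict(A=(122.2,248.1),B=(174.6,219.9),C=(216.8,247.1),D=(163.5,280.5),s1=(141.1,246.2),s2=(172.5,229.2),s3=(197.8,245.9))
for k in M: print(k,*[np.round(v,4) for v in tri(S[k],T[k])])
def W(p,m):
    c,s=np.cos(p[2]),np.sin(p[2]);m=np.array(m)/1e3
    return [p[0]+c*m[0]-s*m[1],p[1]+s*m[0]+c*m[1],m[2]]
for cams in (("top",),("scene",),("top","scene")):
    f=lambda p:np.concatenate([proj(n,W(p,M[k]))-np.array((T if n=="top" else S)[k]) for n in cams for k in M])
    r=least_squares(f,[.55,.25,.1],loss="soft_l1");print(cams,r.x,np.round(f(r.x),1))
p=r.x; print([np.round(W(p,M[k])[:2],4) for k in("s1","s2","s3")])
t=cv2.imread("pics/t1.png");s=cv2.imread("pics/s1.png")
def patch(im,uv,z=11):
    u,v=int(uv[0]),int(uv[1]);q=cv2.resize(im[v-12:v+13,u-12:u+13],None,fx=z,fy=z,interpolation=cv2.INTER_NEAREST)
    q=cv2.convertScaleAbs(q,alpha=1.1); cv2.putText(q,f"{u-12},{v-12}",(0,10),0,.35,(0,0,255),1);return q
cv2.imwrite("pics/e.png",np.vstack([np.hstack([patch(im,(Q[k][0],Q[k][1]-(3 if n else 0))) for k in("s1","s2","s3")]) for n,(im,Q) in enumerate(((t,T),(s,S)))])[:600,:800])
```

```text
A [0.572  0.32   0.0451] 0.002
B [0.5949 0.1726 0.0441] 0.0003
C [0.4467 0.1494 0.0448] 0.0016
D [0.424  0.2971 0.0449] 0.0001
s1 [0.5448 0.2859 0.0512] 0.0006
s2 [0.5611 0.1984 0.0485] 0.0022
s3 [0.4725 0.1838 0.0487] 0.0004
('top',) [0.50879963 0.23419872 0.15844302] [-0.6 -0.1  0.3 -0.8  0.4 -0.  -0.5  0.7  0.3 -0.3  0.3  0.6 -0.2 -0.1]
('scene',) [0.50385623 0.23712259 0.15395256] [-1.5 -0.1  0.2 -1.   1.5 -0.1 -0.1  0.7 -0.   0.2  0.1 -0.2 -0.1 -0.1]
('top', 'scene') [0.50722654 0.23522634 0.15636755] [-0.9  0.4 -0.  -0.2 -0.1  0.6 -1.   1.3 -0.   0.2 -0.1  1.2 -0.6  0.5
 -1.4 -1.1  0.1 -2.   1.4 -1.3  0.  -0.6  0.  -0.8 -0.  -1.2 -0.2 -1.3]
[array([0.5438, 0.2855]), array([0.5575, 0.1986]), array([0.4706, 0.1849])]
```

View pics/e.png

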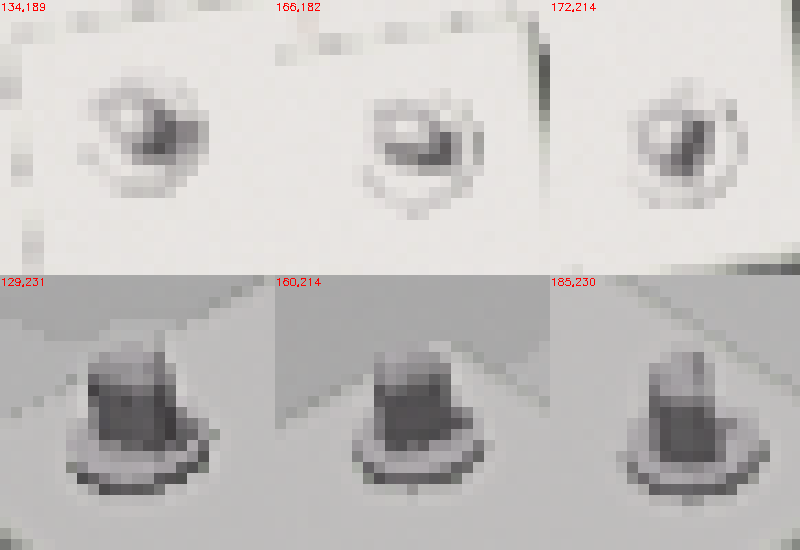

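Spindle 3 has a narrow silhouette in scene, with its flat to the right at ~(200,240). S2's dark flat side faces down in top at ~(178,197). S1's dark part is at the lower right. Next I'll measure the heads with masks.

Run:
```python
from h import *
t=cv2.imread("pics/t1.png");s=cv2.imread("pics/s1.png")
def comps(im,x,y,w,h,lo,hi,mn=6):
    g=cv2.cvtColor(im,cv2.COLOR_BGR2GRAY)[y:y+h,x:x+w];m=((g>=lo)&(g<hi)).astype(np.uint8)
    n,l,st,ce=cv2.connectedComponentsWithStats(m,connectivity=8)
    for i in range(1,n):
        if st[i,4]>=mn:
            q=np.argwhere(l==i)[:,::-1].astype(np.float32);r=cv2.minAreaRect(q);e,(c)=cv2.minEnclosingCircle(q)
            print(lo,hi,st[i,4],"cen",np.round(ce[i]+[x,y],1),"rect",np.round(np.array(r[0])+[x,y],1),np.round(r[1],1),round(r[2],1),"circ",np.round(np.array(e)+[x,y],1),round(c,1))
print("top h3");comps(t,245,212,30,30,0,75);comps(t,245,212,30,30,0,165,20)
print("top h1");comps(t,295,200,28,30,0,60)
print("top h2");comps(t,332,192,26,30,0,60)
print("scene h3");comps(s,255,195,30,45,0,85);comps(s,255,195,30,45,0,70)
np.set_printoptions(linewidth=250)
print(cv2.cvtColor(t,cv2.COLOR_BGR2GRAY)[213:242,248:274])
print(cv2.cvtColor(s,cv2.COLOR_BGR2GRAY)[198:240,256:284])
```

```text
top h3
0 75 14 cen [260.  226.5] rect [260.  226.5] [0.9 9.4] 63.4 circ [260.  226.5] 4.7
0 165 185 cen [260.2 225.9] rect [259.5 225.5] [13. 19.] 90.0 circ [259.5 227. ] 10.3
top h1
0 60 12 cen [309.4 213.3] rect [309.5 213.3] [0.9 9.5] 71.6 circ [309.5 213.5] 4.7
top h2
0 60 12 cen [341.6 204.7] rect [342. 205.] [5.7 2.8] 45.0 circ [342.5 204.5] 2.9
0 60 6 cen [349.5 205. ] rect [349.5 205. ] [5. 0.] 180.0 circ [349.5 205. ] 2.5
scene h3
0 85 39 cen [279.4 200.2] rect [279.  200.2] [9.3 6.7] 50.2 circ [280.  199.3] 4.8
0 85 179 cen [270.4 213. ] rect [271.  212.2] [15.7 23.1] 51.8 circ [272.7 214. ] 12.0
0 85 56 cen [269.1 229.6] rect [269.4 229.5] [ 5.8 14.5] 67.4 circ [269.  228.5] 7.5
0 85 17 cen [274.  235.5] rect [274.  235.5] [ 1.1 14.3] 73.3 circ [274.  235.5] 7.2
0 70 7 cen [282.1 202.6] rect [282.  202.5] [1. 4.] 90.0 circ [282.  202.5] 2.1
0 70 128 cen [270.6 211.5] rect [272.2 210.8] [13.9 21.1] 59.5 circ [273.6 213.3] 10.9
0 70 21 cen [264.7 231.6] rect [265.  231.5] [5. 4.] 90.0 circ [264.4 231.4] 2.7
[[209 209 209 209 210 209 209 210 209 209 209 208 209 210 209 209 20
[... 2527 characters left out ...]
08 207 197 194 196 192 175 178 175 191 209 203 164 209 208 209 209 209 210 209]
 [209 208 209 208 209 208 209 210 206 188 189 186 163 169 187 183 205 182 184 209 209 209 209 209 209 208]
 [210 209 208 209 209 209 208 209 208 209 209 209 209 210 209 208 205 178 210 209 209 209 210 209 209 208]
 [209 209 209 208 210 210 209 209 209 209 209 209 210 209 209 209 209 209 209 208 209 208 209 209 208 209]
 [208 209 207 208 209 210 209 209 210 209 209 209 209 209 209 208 209 209 209 209 209 208 209 209 209 208]]
[[166 165 164 ... 108  99 101]
 [165 164 163 ... 104 102 103]
 [165 164 163 ... 108 107 107]
 ...
 [164 164 164 ... 164 164 164]
 [163 163 163 ... 163 163 164]
 [164 163 163 ... 163 164 164]]
```

Run:
```python
from h import *
np.set_printoptions(precision=4,suppress=True)
a=onz("top",(259.2,225.2),.05);print("h3 flange top",a,"scene",onz("scene",(268.9,214.9),.05),tri((268.9,214.9),(259.2,225.2)))
l=onz("scene",(282,233.3),.005);pc=onz("scene",(269,230.0),.006);print("lug scene",l,pc,np.degrees(np.arctan2(*(l-pc)[1::-1])))
# grip side dark line ends mid: (260,226.5) ~mid side z .065
print("grip side",onz("top",(260,226),.065))
# hanging heads: crop b plate circles z .069 (115-46+... flange underside at 115 => head origin z=.069)
for n,uv in dict(h1=(306.3,215),h2=(342.3,207)).items(): print(n,onz("top",uv,.075))
for n,uv in dict(h1=(309.4,213.3),h2=(345,204.8)).items(): print(n,"grip side",onz("top",uv,.134))
# stand base corners z .01 in top from crop b and prongs
for uv in ((284.5,198),(292.3,236.3),(357,223.5),(355,184)): print("base",onz("top",uv,.01))
for uv in ((299,196),(355,183.5)): print("bar",onz("top",uv,.115))
```

```text
h3 flange top [ 0.4727 -0.0194  0.05  ] scene [ 0.4675 -0.0155  0.05  ] (array([ 0.4731, -0.0198,  0.0451]), np.float64(0.000674725907239423))
lug scene [ 0.4364 -0.0328  0.005 ] [ 0.465 -0.015  0.006] -148.1241211327111
grip side [ 0.4688 -0.0214  0.065 ]
h1 [ 0.4948 -0.1458  0.075 ]
h2 [ 0.5145 -0.2432  0.075 ]
h1 grip side [ 0.4909 -0.1474  0.134 ]
h2 grip side [ 0.5111 -0.2395  0.134 ]
base [ 0.5533 -0.0931  0.01  ]
base [ 0.4444 -0.1116  0.01  ]
base [ 0.4769 -0.294   0.01  ]
base [ 0.5898 -0.2946  0.01  ]
bar [ 0.5397 -0.1243  0.115 ]
bar [ 0.5701 -0.2721  0.115 ]
```

```bash
cat > plan.py <<'E'
import sys,numpy as np
from workcell import readout
def plan(x=None,y=None,z=None,yaw=None):
    o=readout.observe();p=o["position"];w=o["tool_rot"][2]
    t=np.array([a if a is not None else b for a,b in zip((x,y,z),p)])-p
    d=np.array([np.cos(w)*t[0]+np.sin(w)*t[1],np.sin(w)*t[0]-np.cos(w)*t[1],-t[2]])*10
    print("now",np.round(p,4),"yaw",round(np.degrees(w),2),"t",o["clock"],"F",np.round(o["force"],1),"grip",round(o["grip_width"],4),round(o["finger_force"],1))
    print("total dx dy dz",np.round(d,3),"norm",round(np.linalg.norm(d),2),"yaw tot",round(-(((yaw if yaw is not None else np.degrees(w))-np.degrees(w)+180)%360-180)/90,3))
if __name__=="__main__": plan(**{k:float(v) for k,v in (a.split("=") for a in sys.argv[1:])})
E
python3 plan.py x=.470 y=-.0175 z=.2 yaw=27
```

```text
now [ 0.2077 -0.5895  0.2312] yaw 19.41 t 0.5 F [-0.4 -0.3 -0.5] grip 0.0853 0.0
total dx dy dz [ 4.375 -4.523  0.312] norm 6.3 yaw tot -0.084
```

Call:
drive_tool --targets '[{"dx":0.219,"dy":-0.226,"dz":0,"fingers":0},{"dx":0.219,"dy":-0.226},{"dx":0.219,"dy":-0.226},{"dx":0.219,"dy":-0.226},{"dx":0.219,"dy":-0.226},{"dx":0.219,"dy":-0.226},{"dx":0.219,"dy":-0.226},{"dx":0.219,"dy":-0.226},{"dx":0.219,"dy":-0.226},{"dx":0.219,"dy":-0.226},{"dx":0.219,"dy":-0.226},{"dx":0.219,"dy":-0.226},{"dx":0.219,"dy":-0.226},{"dx":0.219,"dy":-0.226},{"dx":0.219,"dy":-0.226},{"dx":0.219,"dy":-0.226},{"dx":0.219,"dy":-0.226},{"dx":0.219,"dy":-0.226},{"dx":0.219,"dy":-0.226},{"dx":0.219,"dy":-0.226}]' --squeeze 20

```text
invalid input
```

```bash
python3 plan.py x=.470 y=-.0175 z=.056 yaw=27
python3 - <<'E'
from h import *
s=avg("scene",2);t=avg("top",2)
cv2.imwrite("pics/f.png",np.hstack([crop(s,220,130,130,120,4)[:480],crop(t,220,170,70,120,4)]))
E
```

```text
now [ 0.2077 -0.5895  0.2312] yaw 19.41 t 0.5 F [-0.4 -0.3 -0.5] grip 0.0853 0.0
total dx dy dz [ 4.375 -4.523  1.752] norm 6.53 yaw tot -0.084
```

View pics/f.png

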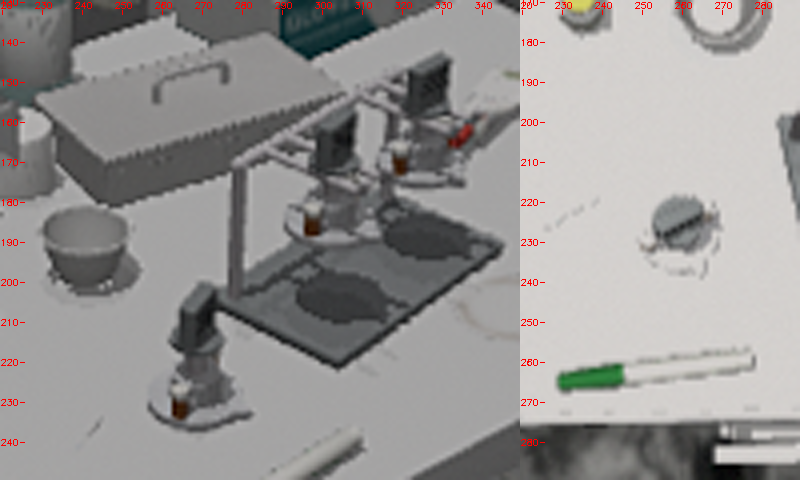

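The move was refused because every row needs all its fields, so the arm didn't move. The picture shows head 3 unchanged at scene (266,228) and top (260,226).

Call:
drive_tool --targets '[{"dx":0.219,"dy":-0.226,"dz":0,"yaw":0,"fingers":0},{"dx":0.219,"dy":-0.226,"dz":0,"yaw":0,"fingers":0},{"dx":0.219,"dy":-0.226,"dz":0,"yaw":0,"fingers":0},{"dx":0.219,"dy":-0.226,"dz":0,"yaw":0,"fingers":0},{"dx":0.219,"dy":-0.226,"dz":0,"yaw":0,"fingers":0},{"dx":0.219,"dy":-0.226,"dz":0,"yaw":0,"fingers":0},{"dx":0.219,"dy":-0.226,"dz":0,"yaw":0,"fingers":0},{"dx":0.219,"dy":-0.226,"dz":0,"yaw":0,"fingers":0},{"dx":0.219,"dy":-0.226,"dz":0,"yaw":0,"fingers":0},{"dx":0.219,"dy":-0.226,"dz":0,"yaw":0,"fingers":0},{"dx":0.219,"dy":-0.226,"dz":0,"yaw":0,"fingers":0},{"dx":0.219,"dy":-0.226,"dz":0,"yaw":0,"fingers":0},{"dx":0.219,"dy":-0.226,"dz":0,"yaw":0,"fingers":0},{"dx":0.219,"dy":-0.226,"dz":0,"yaw":0,"fingers":0},{"dx":0.219,"dy":-0.226,"dz":0,"yaw":0,"fingers":0},{"dx":0.219,"dy":-0.226,"dz":0,"yaw":0,"fingers":0},{"dx":0.219,"dy":-0.226,"dz":0,"yaw":0,"fingers":0},{"dx":0.219,"dy":-0.226,"dz":0,"yaw":0,"fingers":0},{"dx":0.219,"dy":-0.226,"dz":0,"yaw":0,"fingers":0},{"dx":0.219,"dy":-0.226,"dz":0,"yaw":0,"fingers":0}]' --squeeze 20

```text
clock: 2.7
position: [0.4711, -0.0164, 0.2315]
tool_rot: [3.141, -0.0, 0.339]
force: [0.7, -0.8, 0.7]
grip_width: 0.0855
finger_force: 0.0
```

```bash
python3 plan.py x=.470 y=-.0175 z=.056 yaw=27
```

```text
now [ 0.4711 -0.0164  0.2315] yaw 19.4 t 2.7 F [ 0.7 -0.8  0.7] grip 0.0855 0.0
total dx dy dz [-0.014  0.007  1.755] norm 1.75 yaw tot -0.084
```

Call:
drive_tool --targets '[{"dx":-0.014,"dy":0.007,"dz":0.3,"yaw":-0.084,"fingers":0},{"dx":0,"dy":0,"dz":0.3,"yaw":0,"fingers":0},{"dx":0,"dy":0,"dz":0.3,"yaw":0,"fingers":0},{"dx":0,"dy":0,"dz":0.3,"yaw":0,"fingers":0},{"dx":0,"dy":0,"dz":0.3,"yaw":0,"fingers":0},{"dx":0,"dy":0,"dz":0.25,"yaw":0,"fingers":0},{"dx":0,"dy":0,"dz":0,"yaw":0,"fingers":0.4},{"dx":0,"dy":0,"dz":0,"yaw":0,"fingers":0.5},{"dx":0,"dy":0,"dz":0,"yaw":0,"fingers":0.6},{"dx":0,"dy":0,"dz":0,"yaw":0,"fingers":0.7},{"dx":0,"dy":0,"dz":0,"yaw":0,"fingers":0.8},{"dx":0,"dy":0,"dz":0,"yaw":0,"fingers":0.8}]' --squeeze 20

```text
clock: 3.9
position: [0.4704, -0.0189, 0.0576]
tool_rot: [3.14, -0.002, 0.47]
force: [-0.1, -1.3, 9.0]
grip_width: 0.0337
finger_force: 24.2
```

```bash
python3 plan.py  yaw=-63
python3 - <<'E'
from workcell import readout
o=readout.observe();print(o["tool_rot"],o["moment"])
E
```

```text
now [ 0.4704 -0.0189  0.0576] yaw 26.94 t 3.9 F [-0.1 -1.3  9. ] grip 0.0337 24.2
total dx dy dz [ 0.  0. -0.] norm 0.0 yaw tot 0.999
[ 3.14040670e+00 -2.05271719e-03  4.70273501e-01] [0.01966294 0.22809538 0.02171233]
```

Call:
drive_tool --targets '[{"dx":0,"dy":0,"dz":0,"yaw":0,"fingers":0.2},{"dx":0,"dy":0,"dz":0,"yaw":0,"fingers":0},{"dx":0,"dy":0,"dz":0,"yaw":0,"fingers":0},{"dx":0,"dy":0,"dz":0,"yaw":0,"fingers":0},{"dx":0,"dy":0,"dz":0,"yaw":0.09,"fingers":0},{"dx":0,"dy":0,"dz":0,"yaw":0.09,"fingers":0},{"dx":0,"dy":0,"dz":0,"yaw":0.09,"fingers":0},{"dx":0,"dy":0,"dz":0,"yaw":0.09,"fingers":0},{"dx":0,"dy":0,"dz":0,"yaw":0.09,"fingers":0},{"dx":0,"dy":0,"dz":0,"yaw":0.09,"fingers":0},{"dx":0,"dy":0,"dz":0,"yaw":0.09,"fingers":0},{"dx":0,"dy":0,"dz":0,"yaw":0.09,"fingers":0},{"dx":0,"dy":0,"dz":0,"yaw":0.09,"fingers":0},{"dx":0,"dy":0,"dz":0,"yaw":0.09,"fingers":0},{"dx":0,"dy":0,"dz":0,"yaw":0.09,"fingers":0},{"dx":0,"dy":0,"dz":0,"yaw":0,"fingers":0}]'

```text
clock: 5.5
position: [0.4695, -0.0185, 0.0562]
tool_rot: [3.141, -0.0, -1.086]
force: [-0.1, 0.4, 0.4]
grip_width: 0.0856
finger_force: 0.0
```

```bash
python3 plan.py x=.4704 y=-.0187 z=.059 yaw=-63
```

```text
now [ 0.4695 -0.0185  0.0562] yaw -62.25 t 5.5 F [-0.1  0.4  0.4] grip 0.0856 0.0
total dx dy dz [ 0.006 -0.007 -0.028] norm 0.03 yaw tot 0.008
```

Call:
drive_tool --targets '[{"dx":0.006,"dy":-0.007,"dz":-0.028,"yaw":0.008,"fingers":0.3},{"dx":0,"dy":0,"dz":0,"yaw":0,"fingers":0.6},{"dx":0,"dy":0,"dz":0,"yaw":0,"fingers":0.8},{"dx":0,"dy":0,"dz":0,"yaw":0,"fingers":1},{"dx":0,"dy":0,"dz":0,"yaw":0,"fingers":1},{"dx":0,"dy":0,"dz":0,"yaw":0,"fingers":1},{"dx":0,"dy":0,"dz":0,"yaw":0,"fingers":1},{"dx":0,"dy":0,"dz":0,"yaw":0,"fingers":1},{"dx":0,"dy":0,"dz":0,"yaw":0,"fingers":1}]' --squeeze 60

```text
clock: 6.4
position: [0.4703, -0.019, 0.0591]
tool_rot: [3.141, 0.0, -1.097]
force: [0.8, 0.4, -1.2]
grip_width: 0.0107
finger_force: 62.6
```

```bash
python3 plan.py
python3 - <<'E'
from h import *
s=avg("scene",2);np.save("s3.npy",s)
g=cv2.cvtColor(s,cv2.COLOR_BGR2GRAY).astype(int);g0=cv2.cvtColor(cv2.imread("pics/s1.png"),cv2.COLOR_BGR2GRAY)
np.set_printoptions(linewidth=250,threshold=5000)
print(g0[216:240,254:286]);print(g[216:240,254:286])
E
```

```text
now [ 0.4703 -0.019   0.0591] yaw -62.85 t 6.4 F [ 0.8  0.4 -1.2] grip 0.0107 62.6
total dx dy dz [ 0. -0. -0.] norm 0.0 yaw tot -0.0
[[164 164 163 163 163 164 165 166 144  44  51  52  52  53  49  41  64  98 109 104  83 103 166 167 164 163 164 164 164 164 163 164]
 [164 163 163 163 163 163 164 168 169 143  50  42  58  57  57  74  97 101  90  72  78 139 171 165 164 164 164 164 163 164 164 163]
 [164 164 164 164 164 164 164 165 168 170 154 122  66  51  49  57  66  65  68  61  94 148 168 164 164 164 164 163 164 164 164 163]
 [164 164 164 164 163 163 164 164 166 170 175 160  80  62  71  75  72  75  91  74  99 169 167 164 163 163 163 163 163 164 163 163]
 [164 164 163 163 164 163 164 164 164 157 149 121  82  68  78  82  79  77  96  92 101 176 167 164 163 163 164 164 164 163 164 163]
 [163 164 164 164 164 164 164 165 165 153 107  85  74  67  78  81  78  75  92  87 111 177 167 164 164 163 163 164 163 163 164 163]
 [163 163 163 164 164 164 164 162 161 150  80  81  72  66  75  80  77  76  91  88  98 146 171 167 165 164 164 164 163 163 163 163]
 [164 164 163 164 164 162 159 160 156 143 130  80
[... 4623 characters left out ...]
168 166 137 111  80  88  89  87  96 123 122]
 [169 169 168 170 171 161 151  82  89 109 104 113 129 147 166 174 170 166 150 141 140 128 109  89  77  85  99  99 101 108 125 122]
 [169 169 169 168 171 174 174 157 132  81  85  99 103 116 115 121 119 113 105  97  96  86  72 108 165 164 166 155  98 105 123 124]
 [168 168 168 168 169 170 170 173 169 161 153  88  86  89  85  83  79  74  82  85  85 110 164 165 176 173 175 172 161 155 102 107]
 [176 167 167 167 168 169 169 171 172 173 172 161 163 163 162 162 162 162 162 162 162 164 176 172 170 170 170 171 173 173 151  94]
 [180 176 176 177 177 168 169 169 169 170 171 173 172 172 173 173 173 173 174 174 173 172 171 169 169 168 169 170 170 172 171 162]]
```

Call:
drive_tool --targets '[{"dx":0,"dy":0,"dz":-0.2,"yaw":0,"fingers":1},{"dx":0,"dy":0,"dz":-0.3,"yaw":0,"fingers":1},{"dx":0,"dy":0,"dz":-0.3,"yaw":0,"fingers":1},{"dx":0,"dy":0,"dz":-0.2,"yaw":0,"fingers":1},{"dx":0,"dy":0,"dz":0,"yaw":0,"fingers":1}]'

```text
clock: 7.0
position: [0.4715, -0.0188, 0.1612]
tool_rot: [-3.138, -0.001, -1.097]
force: [0.7, 0.1, -2.0]
grip_width: 0.0108
finger_force: 62.8
```

```bash
python3 - <<'E'
from h import *
np.set_printoptions(linewidth=250,threshold=5000)
t=cv2.cvtColor(cv2.imread("pics/t1.png"),cv2.COLOR_BGR2GRAY);s=cv2.cvtColor(cv2.imread("pics/s1.png"),cv2.COLOR_BGR2GRAY)
for (u,v),(a,b) in (((146,200),(141,239)),((178,194),(172,222)),((184,226),(198,239))):
    print("top",u-8,v-8);print(t[v-8:v+9,u-8:u+9]);print("scene",a-8,b-10);print(s[b-10:b+9,a-8:a+9])
E
python3 plan.py
```

```text
top 138 192
[[203 207 208 208 207 208 208 208 209 208 209 207 208 208 209 209 209]
 [208 207 208 209 208 208 209 209 208 209 209 209 209 208 208 208 207]
 [207 209 209 209 208 208 208 207 208 210 208 208 208 208 208 209 207]
 [207 208 209 208 208 208 208 203 202 204 203 208 209 208 209 207 209]
 [208 207 207 207 208 208 200 189 190 199 201 202 198 209 208 207 208]
 [208 209 208 208 202 191 180 174 172 177 196 198 188 197 208 208 208]
 [208 208 208 204 190 172 176 186 170 146 151 187 199 192 209 209 207]
 [207 209 208 204 194 179 186 207 194 152 107 133 178 178 189 208 209]
 [208 207 208 208 208 191 177 193 183 145 106  89 122 123 161 208 208]
 [209 207 209 207 208 203 183 165 155 120  88  88 120 124 162 208 208]
 [207 208 208 197 195 207 200 168 126  92  75  98 136 148 173 208 208]
 [208 207 207 192 186 202 208 193 154 135 130 131 161 167 195 208 208]
 [208 208 207 209 202 197 204 208 200 198 189 166 171 181 209 208 209]
 [209 209 209 208 208 203 194 187 186 188 183 171 185 209 208 208 208]
 [208 209 208 208 208 207 197 180 176 178 174 186 208 209 208 209 209]
 [208 208 209 208 208 2
[... 6085 characters left out ...]
173 173 176 170 106 142 146 150 137 149 180 174 174 174 173 170 164]
 [173 174 176 173  90  99 112 114 107 121 170 174 175 174 174 174 173]
 [173 174 176 166  88  74  84  82  75 100 163 160 164 166 174 173 173]
 [173 173 162 151 105  75  80  80  73  80 115 118 152 159 175 174 173]
 [173 173 156 149 108  74  82  82  77  76 105 145 151 153 171 175 173]
 [175 174 153 151 106  73  81  81  78  76 111 158 154 149 132 177 173]
 [171 151 140 156 133  80  74  75  72  70 105 160 152 118 108 178 174]
 [174 161 106 152 154 137 133 120 123 136 143 156 117  99 169 176 173]]
now [ 0.4715 -0.0188  0.1612] yaw -62.84 t 7.0 F [ 0.7  0.1 -2. ] grip 0.0108 62.8
total dx dy dz [ 0. -0. -0.] norm 0.0 yaw tot -0.0
```

Reading of the flats: S2 ≈ 173°, S3 ≈ 245°, S1 ≈ 131° in world. I'll carry head 3 to spindle 2.

```bash
python3 plan.py x=.5583 y=.1989 z=.165 yaw=-97; python3 -c "
from workcell import readout;print(readout.observe()['qpos'])"
```

```text
now [ 0.4715 -0.0188  0.1612] yaw -62.84 t 7.0 F [ 0.7  0.1 -2. ] grip 0.0108 62.8
total dx dy dz [-1.541 -1.766 -0.038] norm 2.34 yaw tot 0.38
[-0.39881218  0.41069305  0.40272553  2.07920452 -0.24836562  0.69287005
 -2.50187811]
```

Call:
drive_tool --targets '[{"dx":0,"dy":0,"dz":0.3,"yaw":0,"fingers":1},{"dx":0,"dy":0,"dz":0.3,"yaw":0,"fingers":1},{"dx":0,"dy":0,"dz":0.2,"yaw":0,"fingers":1},{"dx":0,"dy":0,"dz":0.1,"yaw":0,"fingers":1},{"dx":0,"dy":0,"dz":0.1,"yaw":0,"fingers":1},{"dx":0,"dy":0,"dz":0.02,"yaw":0,"fingers":1},{"dx":0,"dy":0,"dz":0,"yaw":0,"fingers":1}]'

```text
clock: 7.7
position: [0.4707, -0.0189, 0.0576]
tool_rot: [-3.141, 0.0, -1.097]
force: [-2.6, 0.4, 6.9]
grip_width: 0.0107
finger_force: 65.9
```

Call:
drive_tool --targets '[{"dx":0,"dy":0,"dz":-0.02,"yaw":0,"fingers":0.5},{"dx":0,"dy":0,"dz":0,"yaw":0,"fingers":0},{"dx":0,"dy":0,"dz":0,"yaw":0,"fingers":0},{"dx":0,"dy":0,"dz":0,"yaw":0,"fingers":0},{"dx":0,"dy":0,"dz":0,"yaw":-0.09,"fingers":0},{"dx":0,"dy":0,"dz":0,"yaw":-0.09,"fingers":0},{"dx":0,"dy":0,"dz":0,"yaw":-0.09,"fingers":0},{"dx":0,"dy":0,"dz":0,"yaw":-0.09,"fingers":0},{"dx":0,"dy":0,"dz":0,"yaw":-0.09,"fingers":0},{"dx":0,"dy":0,"dz":0,"yaw":-0.09,"fingers":0},{"dx":0,"dy":0,"dz":0,"yaw":-0.09,"fingers":0},{"dx":0,"dy":0,"dz":0,"yaw":-0.09,"fingers":0},{"dx":0,"dy":0,"dz":0,"yaw":-0.09,"fingers":0},{"dx":0,"dy":0,"dz":0,"yaw":-0.09,"fingers":0}]'

```text
clock: 9.1
position: [0.4704, -0.0189, 0.0591]
tool_rot: [3.142, -0.0, 0.323]
force: [0.2, 0.2, -0.9]
grip_width: 0.0854
finger_force: 0.0
```

Call:
drive_tool --targets '[{"dx":0,"dy":0,"dz":0,"yaw":-0.09,"fingers":0},{"dx":0,"dy":0,"dz":0,"yaw":-0.09,"fingers":0},{"dx":0,"dy":0,"dz":0,"yaw":-0.09,"fingers":0},{"dx":0,"dy":0,"dz":0,"yaw":-0.09,"fingers":0},{"dx":0,"dy":0,"dz":0,"yaw":-0.09,"fingers":0},{"dx":0,"dy":0,"dz":0,"yaw":-0.09,"fingers":0},{"dx":0,"dy":0,"dz":0,"yaw":-0.09,"fingers":0},{"dx":0,"dy":0,"dz":0,"yaw":-0.09,"fingers":0},{"dx":0,"dy":0,"dz":0,"yaw":-0.09,"fingers":0},{"dx":0,"dy":0,"dz":0,"yaw":-0.09,"fingers":0},{"dx":0,"dy":0,"dz":0,"yaw":-0.09,"fingers":0},{"dx":0,"dy":0,"dz":0,"yaw":-0.09,"fingers":0},{"dx":0,"dy":0,"dz":0,"yaw":0,"fingers":0}]'

```text
clock: 10.4
position: [0.4704, -0.0191, 0.059]
tool_rot: [3.142, -0.0, 2.015]
force: [-0.3, 0.0, -0.2]
grip_width: 0.0857
finger_force: 0.0
```

```bash
python3 plan.py x=.4705 y=-.019 z=.059 yaw=117.15;  python3 -c "
from workcell import readout;print(readout.observe()['qpos'])"
```

```text
now [ 0.4704 -0.0191  0.059 ] yaw 115.47 t 10.4 F [-0.3  0.  -0.2] grip 0.0857 0.0
total dx dy dz [ 0.001  0.002 -0.   ] norm 0.0 yaw tot -0.019
[ 0.32423641  0.61625693 -0.5374048   2.10531099  0.58156007  0.56791559
 -0.18994767]
```

Call:
drive_tool --targets '[{"dx":0.001,"dy":0.002,"dz":0,"yaw":-0.019,"fingers":0.3},{"dx":0,"dy":0,"dz":0,"yaw":0,"fingers":0.7},{"dx":0,"dy":0,"dz":0,"yaw":0,"fingers":1},{"dx":0,"dy":0,"dz":0,"yaw":0,"fingers":1},{"dx":0,"dy":0,"dz":0,"yaw":0,"fingers":1},{"dx":0,"dy":0,"dz":0,"yaw":0,"fingers":1},{"dx":0,"dy":0,"dz":0,"yaw":0,"fingers":1},{"dx":0,"dy":0,"dz":-0.2,"yaw":0,"fingers":1},{"dx":0,"dy":0,"dz":-0.3,"yaw":0,"fingers":1},{"dx":0,"dy":0,"dz":-0.3,"yaw":0,"fingers":1},{"dx":0,"dy":0,"dz":-0.3,"yaw":0,"fingers":1},{"dx":0,"dy":0,"dz":0,"yaw":0,"fingers":1}]' --squeeze 80

```text
clock: 11.6
position: [0.472, -0.0187, 0.1721]
tool_rot: [3.138, 0.003, 2.042]
force: [0.3, -0.5, -1.8]
grip_width: 0.0102
finger_force: 78.4
```

```bash
python3 plan.py x=.5583 y=.1989 z=.165 yaw=83; python3 -c "
from workcell import readout;print(readout.observe()['qpos'])"
```

```text
now [ 0.472  -0.0187  0.1721] yaw 117.01 t 11.6 F [ 0.3 -0.5 -1.8] grip 0.0102 78.4
total dx dy dz [1.547 1.757 0.071] norm 2.34 yaw tot 0.378
[ 0.45929281  0.43568884 -0.69655018  2.02751892  0.38711411  0.80491364
  0.00783542]
```

Call:
drive_tool --targets '[{"dx":0.193,"dy":0.22,"dz":0,"yaw":0,"fingers":1},{"dx":0.193,"dy":0.22,"dz":0,"yaw":0,"fingers":1},{"dx":0.193,"dy":0.22,"dz":0,"yaw":0,"fingers":1},{"dx":0.193,"dy":0.22,"dz":0,"yaw":0,"fingers":1},{"dx":0.193,"dy":0.22,"dz":0,"yaw":0,"fingers":1},{"dx":0.193,"dy":0.22,"dz":0,"yaw":0,"fingers":1},{"dx":0.193,"dy":0.22,"dz":0,"yaw":0,"fingers":1},{"dx":0.193,"dy":0.22,"dz":0,"yaw":0,"fingers":1},{"dx":0,"dy":0,"dz":0,"yaw":0.0756,"fingers":1},{"dx":0,"dy":0,"dz":0,"yaw":0.0756,"fingers":1},{"dx":0,"dy":0,"dz":0,"yaw":0.0756,"fingers":1},{"dx":0,"dy":0,"dz":0,"yaw":0.0756,"fingers":1},{"dx":0,"dy":0,"dz":0,"yaw":0.0756,"fingers":1},{"dx":0,"dy":0,"dz":0,"yaw":0,"fingers":1}]'

```text
clock: 13.0
position: [0.5567, 0.1988, 0.1683]
tool_rot: [-3.141, 0.001, 1.447]
force: [-0.1, 0.3, -1.0]
grip_width: 0.0103
finger_force: 78.4
```

```bash
python3 plan.py x=.5583 y=.1989 z=.145 yaw=83
python3 - <<'E'
from h import *
s=avg("scene",2);cv2.imwrite("pics/g.png",crop(s,120,140,110,85,7))
for P in ((.5583,.1989,.106),(.5583,.1989,.156)): print(proj("scene",P))
E
```

```text
now [0.5567 0.1988 0.1683] yaw 82.91 t 13.0 F [-0.1  0.3 -1. ] grip 0.0103 78.4
total dx dy dz [0.003 0.016 0.233] norm 0.23 yaw tot -0.001
[170.1856973  209.46269868]
[168.15110635 190.8092952 ]
```

View pics/g.png

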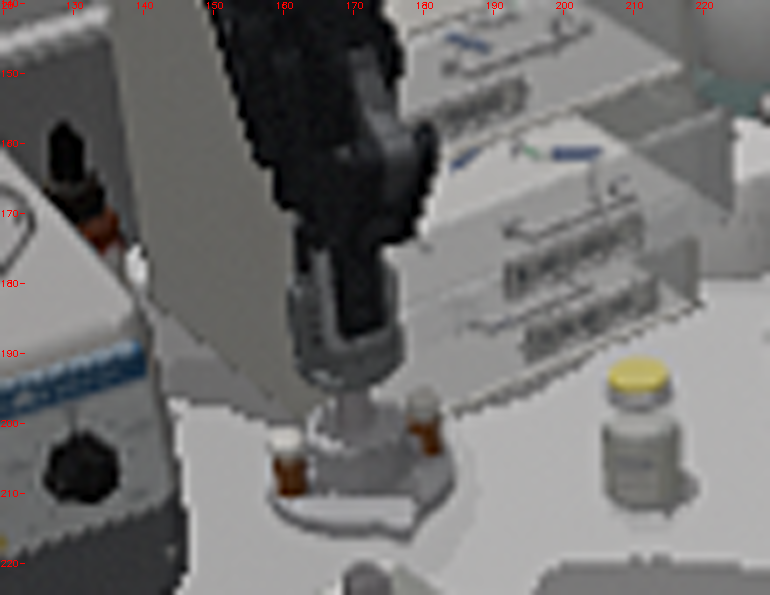

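Run:
```python
from h import *
print("h3 pred",proj("scene",(.4716,-.0173,.05)),"seen 268.9,214.9;  top",proj("top",(.4716,-.0173,.05)),"seen 259.2,225.2")
print("held plate",proj("scene",(.5567,.1988,.109)),proj("scene",(.5567,.1988,.159)))
for k in range(3):
    import numpy as np
    c,s=np.cos(.157),np.sin(.157);a,b=((.044,.044),(.044,-.044),(-.044,-.044))[k]
    P=(.508+c*a-s*b,.2355+s*a+c*b,.054);print(k+1,P,proj("scene",P),proj("top",P))
```

```text
h3 pred [268.4012069  213.86153029] seen 268.9,214.9;  top [258.41767822 225.62605533] seen 259.2,225.2
held plate [170.45926763 208.67754796] [168.42695327 189.95800101]
1 (np.float64(0.5445791792292892), np.float64(0.28583849070951106), 0.054) [140.86270137 245.23363441] [146.46355261 201.05450151]
2 (np.float64(0.5583384907095111), np.float64(0.19892082077071072), 0.054) [172.18709814 227.89406294] [178.61128771 195.47108242]
3 (np.float64(0.47142082077071074), np.float64(0.1851615092904889), 0.054) [197.31700966 244.50085727] [183.48289698 227.04280209]
```

```bash
python3 plan.py x=.5587 y=.1998 z=.136 yaw=83
```

```text
now [0.5568 0.1989 0.1685] yaw 83.26 t 13.1 F [ 0.4 -0.3 -1. ] grip 0.0101 78.4
total dx dy dz [0.012 0.018 0.325] norm 0.33 yaw tot 0.003
```

Call:
drive_tool --targets '[{"dx":0.012,"dy":0.018,"dz":0.1,"yaw":0,"fingers":1},{"dx":0,"dy":0,"dz":0.1,"yaw":0,"fingers":1},{"dx":0,"dy":0,"dz":0.1,"yaw":0,"fingers":1},{"dx":0,"dy":0,"dz":0.025,"yaw":0,"fingers":1},{"dx":0,"dy":0,"dz":0,"yaw":0,"fingers":1},{"dx":0,"dy":0,"dz":0,"yaw":0,"fingers":1}]'

```text
clock: 13.7
position: [0.5591, 0.1999, 0.1367]
tool_rot: [3.141, -0.0, 1.45]
force: [-0.5, -0.5, -0.3]
grip_width: 0.0105
finger_force: 78.4
```

Call:
drive_tool --targets '[{"dx":0,"dy":0,"dz":0.03,"yaw":0,"fingers":1},{"dx":0,"dy":0,"dz":0.03,"yaw":0,"fingers":1},{"dx":0,"dy":0,"dz":0,"yaw":0,"fingers":1}]'

```text
clock: 14.0
position: [0.5588, 0.1997, 0.1303]
tool_rot: [-3.141, 0.0, 1.449]
force: [-0.6, -0.4, -0.8]
grip_width: 0.01
finger_force: 78.4
```

Call:
drive_tool --targets '[{"dx":0,"dy":0,"dz":0.02,"yaw":0,"fingers":1},{"dx":0,"dy":0,"dz":0.02,"yaw":0,"fingers":1},{"dx":0,"dy":0,"dz":0,"yaw":0,"fingers":1}]'

```text
clock: 14.3
position: [0.5589, 0.1997, 0.1263]
tool_rot: [-3.141, 0.0, 1.449]
force: [-0.6, 1.3, -0.4]
grip_width: 0.0102
finger_force: 78.4
```

Call:
drive_tool --targets '[{"dx":0,"dy":0,"dz":0.02,"yaw":0,"fingers":1},{"dx":0,"dy":0,"dz":0.02,"yaw":0,"fingers":1},{"dx":0,"dy":0,"dz":0.02,"yaw":0,"fingers":1},{"dx":0,"dy":0,"dz":0,"yaw":0,"fingers":1}]'

```text
clock: 14.7
position: [0.5588, 0.1997, 0.1203]
tool_rot: [-3.141, 0.0, 1.449]
force: [0.6, 0.2, -1.2]
grip_width: 0.0102
finger_force: 78.4
```

```bash
python3 plan.py; python3 -c "
from workcell import readout;print(readout.observe()['moment'])"
```

```text
now [0.5588 0.1997 0.1203] yaw 83.04 t 14.7 F [ 0.6  0.2 -1.2] grip 0.0102 78.4
total dx dy dz [ 0.  0. -0.] norm 0.0 yaw tot -0.0
[0.04667129 0.04607876 0.02291658]
```

Call:
drive_tool --targets '[{"dx":0,"dy":0,"dz":0.03,"yaw":0,"fingers":1},{"dx":0,"dy":0,"dz":0.03,"yaw":0,"fingers":1},{"dx":0,"dy":0,"dz":0.02,"yaw":0,"fingers":1},{"dx":0,"dy":0,"dz":0.01,"yaw":0,"fingers":1},{"dx":0,"dy":0,"dz":0,"yaw":0,"fingers":1}]'

```text
clock: 15.2
position: [0.5594, 0.2, 0.1133]
tool_rot: [3.14, -0.0, 1.449]
force: [-8.8, -4.3, 31.3]
grip_width: 0.0107
finger_force: 83.0
```

Call:
drive_tool --targets '[{"dx":0,"dy":0,"dz":-0.03,"yaw":0,"fingers":1},{"dx":0,"dy":0,"dz":0,"yaw":0,"fingers":0.6},{"dx":0,"dy":0,"dz":0,"yaw":0,"fingers":0.2},{"dx":0,"dy":0,"dz":0,"yaw":0,"fingers":0.2},{"dx":0,"dy":0,"dz":0,"yaw":0,"fingers":0.2},{"dx":0,"dy":0,"dz":-0.2,"yaw":0,"fingers":0.2},{"dx":0,"dy":0,"dz":-0.3,"yaw":0,"fingers":0.2},{"dx":0,"dy":0,"dz":-0.3,"yaw":0,"fingers":0.2},{"dx":0,"dy":0,"dz":-0.3,"yaw":0,"fingers":0.2}]'

```text
clock: 16.1
position: [0.5588, 0.1997, 0.2256]
tool_rot: [-3.141, 0.0, 1.449]
force: [-0.0, -0.1, 0.4]
grip_width: 0.0682
finger_force: 0.0
```

```bash
python3 plan.py x=.494 y=-.143 z=.225 yaw=100
python3 - <<'E'
from h import *
s=avg("scene",2);t=avg("top",2);cv2.imwrite("pics/s4.png",s)
cv2.imwrite("pics/h.png",np.hstack([crop(s,120,195,110,95,5),crop(t,295,185,60,95,4)[:475] if 0 else cv2.copyMakeBorder(crop(t,295,188,62,47,4),0,475-188,0,0,cv2.BORDER_CONSTANT)]))
E
```

```text
now [0.5588 0.1997 0.2256] yaw 83.04 t 16.1 F [-0.  -0.1  0.4] grip 0.0682 0.0
total dx dy dz [-3.481 -0.228  0.006] norm 3.49 yaw tot -0.188
```

View pics/h.png

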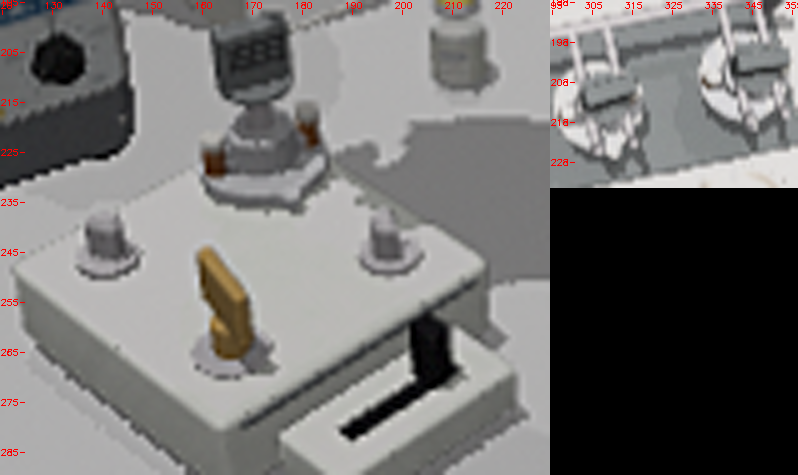

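Head 3 is seated upright on spindle 2 (scene (171,225)), with its plate down on the seat ring. Next I'll measure the left hanging head with bias correction.

```bash
python3 - <<'E'
from h import *
np.set_printoptions(precision=4,suppress=True)
s=cv2.cvtColor(cv2.imread("pics/s1.png"),cv2.COLOR_BGR2GRAY)
# masks: dark grip blocks in scene
for (x,y,w,h) in ((290,152,28,30),(315,135,25,28)):
    m=(s[y:y+h,x:x+w]<78).astype(np.uint8);n,l,st,ce=cv2.connectedComponentsWithStats(m)
    i=1+np.argmax(st[1:,4]);print(st[i]+[x,y,0,0,0],ce[i]+[x,y])
B=np.array([.7,1.1]);A=np.array([.6,-.2])
for n,a,b in (("L",(303.5,165.9),(309.4,213.3)),("R",(327,150.5),(345.3,204.8))):
    print(n,tri(np.array(a)-B,np.array(b)-A))
for n,b in (("L",(306.3,215)),("R",(342.3,207))): print(n,"plate",onz("top",np.array(b)-A,.075))
E
python3 plan.py x=.4955 y=-.1445 z=.225 yaw=16
```

```text
[295 158  14  21 136] [302.6029 167.5882]
[317 145  15  18 127] [325.3701 153.0551]
L (array([ 0.492 , -0.1445,  0.1333]), np.float64(0.004217190403206443))
R (array([ 0.5092, -0.2382,  0.1396]), np.float64(0.0016197915525558557))
L plate [ 0.4942 -0.1442  0.075 ]
R plate [ 0.514  -0.2416  0.075 ]
now [0.5591 0.1997 0.2247] yaw 83.03 t 16.3 F [ 0.1 -0.5 -0.3] grip 0.0682 0.0
total dx dy dz [-3.494e+00 -2.130e-01 -3.000e-03] norm 3.5 yaw tot 0.745
```

Call:
drive_tool --targets '[{"dx":-0.3176,"dy":-0.0194,"dz":0,"yaw":0,"fingers":0},{"dx":-0.3176,"dy":-0.0194,"dz":0,"yaw":0,"fingers":0},{"dx":-0.3176,"dy":-0.0194,"dz":0,"yaw":0,"fingers":0},{"dx":-0.3176,"dy":-0.0194,"dz":0,"yaw":0,"fingers":0},{"dx":-0.3176,"dy":-0.0194,"dz":0,"yaw":0,"fingers":0},{"dx":-0.3176,"dy":-0.0194,"dz":0,"yaw":0,"fingers":0},{"dx":-0.3176,"dy":-0.0194,"dz":0,"yaw":0,"fingers":0},{"dx":-0.3176,"dy":-0.0194,"dz":0,"yaw":0,"fingers":0},{"dx":-0.3176,"dy":-0.0194,"dz":0,"yaw":0,"fingers":0},{"dx":-0.3176,"dy":-0.0194,"dz":0,"yaw":0,"fingers":0},{"dx":-0.3176,"dy":-0.0194,"dz":0,"yaw":0,"fingers":0},{"dx":0,"dy":0,"dz":0,"yaw":0.0828,"fingers":0},{"dx":0,"dy":0,"dz":0,"yaw":0.0828,"fingers":0},{"dx":0,"dy":0,"dz":0,"yaw":0.0828,"fingers":0},{"dx":0,"dy":0,"dz":0,"yaw":0.0828,"fingers":0},{"dx":0,"dy":0,"dz":0,"yaw":0.0828,"fingers":0},{"dx":0,"dy":0,"dz":0,"yaw":0.0828,"fingers":0},{"dx":0,"dy":0,"dz":0,"yaw":0.0828,"fingers":0},{"dx":0,"dy":0,"dz":0,"yaw":0.0828,"fingers":0},{"dx":0,"dy":0,"dz":0,"yaw":0.0828,"fingers":0}]'

```text
clock: 18.3
position: [0.4949, -0.1444, 0.2234]
tool_rot: [-3.141, 0.002, 0.273]
force: [-0.4, 0.1, -0.1]
grip_width: 0.0855
finger_force: 0.0
```

```bash
python3 plan.py x=.4955 y=-.144 z=.131 yaw=16;python3 -c "
from workcell import readout;print(readout.observe()['qpos'])"
```

```text
now [ 0.4949 -0.1444  0.2234] yaw 15.66 t 18.3 F [-0.4  0.1 -0.1] grip 0.0855 0.0
total dx dy dz [ 0.007 -0.002  0.924] norm 0.92 yaw tot -0.004
[ 0.35579076  0.36669559 -0.24016772  1.88396146  0.10856658  0.90542139
 -1.23377285]
```

Call:
drive_tool --targets '[{"dx":0.007,"dy":0,"dz":0.3,"yaw":0,"fingers":0},{"dx":0,"dy":0,"dz":0.3,"yaw":0,"fingers":0},{"dx":0,"dy":0,"dz":0.2,"yaw":0,"fingers":0},{"dx":0,"dy":0,"dz":0.124,"yaw":0,"fingers":0},{"dx":0,"dy":0,"dz":0,"yaw":0,"fingers":0.4},{"dx":0,"dy":0,"dz":0,"yaw":0,"fingers":0.5},{"dx":0,"dy":0,"dz":0,"yaw":0,"fingers":0.6},{"dx":0,"dy":0,"dz":0,"yaw":0,"fingers":0.7},{"dx":0,"dy":0,"dz":0,"yaw":0,"fingers":0.8},{"dx":0,"dy":0,"dz":0,"yaw":0,"fingers":0.8}]' --squeeze 20

```text
clock: 19.3
position: [0.4966, -0.1443, 0.1331]
tool_rot: [3.141, -0.001, 0.279]
force: [-0.9, 0.8, 7.3]
grip_width: 0.033
finger_force: 24.4
```

Call:
drive_tool --targets '[{"dx":0,"dy":0,"dz":-0.02,"yaw":0,"fingers":0.2},{"dx":0,"dy":0,"dz":0,"yaw":0,"fingers":0},{"dx":0,"dy":0,"dz":0,"yaw":0,"fingers":0},{"dx":0,"dy":0,"dz":0,"yaw":0,"fingers":0},{"dx":0,"dy":0,"dz":0,"yaw":-0.09,"fingers":0},{"dx":0,"dy":0,"dz":0,"yaw":-0.09,"fingers":0},{"dx":0,"dy":0,"dz":0,"yaw":-0.09,"fingers":0},{"dx":0,"dy":0,"dz":0,"yaw":-0.09,"fingers":0},{"dx":0,"dy":0,"dz":0,"yaw":-0.09,"fingers":0},{"dx":0,"dy":0,"dz":0,"yaw":-0.09,"fingers":0},{"dx":0,"dy":0,"dz":0,"yaw":-0.09,"fingers":0},{"dx":0,"dy":0,"dz":0,"yaw":-0.09,"fingers":0},{"dx":0,"dy":0,"dz":0,"yaw":-0.09,"fingers":0},{"dx":0,"dy":0,"dz":0,"yaw":-0.09,"fingers":0},{"dx":0,"dy":0,"dz":0,"yaw":-0.09,"fingers":0},{"dx":0,"dy":0,"dz":0,"yaw":0,"fingers":0}]'

```text
clock: 20.9
position: [0.496, -0.1444, 0.134]
tool_rot: [-3.141, -0.0, 1.836]
force: [-0.8, -0.7, -0.2]
grip_width: 0.0853
finger_force: 0.0
```

```bash
python3 plan.py x=.4966 y=-.1443 z=.1285 yaw=106;python3 -c "
from workcell import readout;print(readout.observe()['qpos'])"
```

```text
now [ 0.496  -0.1444  0.134 ] yaw 105.2 t 20.9 F [-0.8 -0.7 -0.2] grip 0.0853 0.0
total dx dy dz [-0.001  0.006  0.055] norm 0.06 yaw tot -0.009
[ 0.63081324  0.55057259 -0.62193836  1.94812945  0.44646062  0.78240708
  0.02034102]
```

Call:
drive_tool --targets '[{"dx":0,"dy":0.006,"dz":0.053,"yaw":-0.009,"fingers":0.3},{"dx":0,"dy":0,"dz":0,"yaw":0,"fingers":0.7},{"dx":0,"dy":0,"dz":0,"yaw":0,"fingers":1},{"dx":0,"dy":0,"dz":0,"yaw":0,"fingers":1},{"dx":0,"dy":0,"dz":0,"yaw":0,"fingers":1},{"dx":0,"dy":0,"dz":0,"yaw":0,"fingers":1},{"dx":0,"dy":0,"dz":0,"yaw":0,"fingers":1}]' --squeeze 80

```text
clock: 21.6
position: [0.4968, -0.144, 0.1292]
tool_rot: [3.141, 0.0, 1.848]
force: [-1.2, 0.1, 5.6]
grip_width: 0.0103
finger_force: 78.1
```

Call:
drive_tool --targets '[{"dx":0,"dy":0,"dz":-0.06,"yaw":0,"fingers":1},{"dx":0,"dy":0,"dz":-0.05,"yaw":0,"fingers":1},{"dx":0,"dy":0,"dz":0,"yaw":0,"fingers":1}]'

```text
clock: 21.9
position: [0.497, -0.1442, 0.1407]
tool_rot: [3.141, 0.001, 1.848]
force: [0.5, 0.0, -1.2]
grip_width: 0.01
finger_force: 78.2
```

```bash
python3 plan.py x=.4156 y=-.1594 z=.14
```

```text
now [ 0.497  -0.1442  0.1407] yaw 105.87 t 21.9 F [ 0.5  0.  -1.2] grip 0.01 78.2
total dx dy dz [ 0.076 -0.825  0.007] norm 0.83 yaw tot -0.0
```

Call:
drive_tool --targets '[{"dx":0.0125,"dy":-0.1375,"dz":0,"yaw":0,"fingers":1},{"dx":0.0125,"dy":-0.1375,"dz":0,"yaw":0,"fingers":1},{"dx":0.0125,"dy":-0.1375,"dz":0,"yaw":0,"fingers":1},{"dx":0.0125,"dy":-0.1375,"dz":0,"yaw":0,"fingers":1},{"dx":0.0125,"dy":-0.1375,"dz":0,"yaw":0,"fingers":1},{"dx":0.0125,"dy":-0.1375,"dz":0,"yaw":0,"fingers":1},{"dx":0,"dy":0,"dz":0,"yaw":0,"fingers":1}]'

```text
clock: 22.6
position: [0.4134, -0.1601, 0.1399]
tool_rot: [-3.14, 0.0, 1.847]
force: [-0.5, 0.6, -1.4]
grip_width: 0.0102
finger_force: 78.3
```

```bash
python3 plan.py x=.5454 y=.2867 z=.21 yaw=41;python3 plan.py x=.4721 y=.186 z=.18 yaw=157
```

```text
now [ 0.4134 -0.1601  0.1399] yaw 105.82 t 22.6 F [-0.5  0.6 -1.4] grip 0.0102 78.3
total dx dy dz [ 3.939  2.488 -0.701] norm 4.71 yaw tot 0.72
now [ 0.4134 -0.1601  0.1399] yaw 105.82 t 22.6 F [-0.5  0.6 -1.4] grip 0.0102 78.3
total dx dy dz [ 3.17   1.509 -0.401] norm 3.53 yaw tot -0.569
```

Call:
drive_tool --targets '[{"dx":0,"dy":0,"dz":-0.2,"yaw":0,"fingers":1},{"dx":0,"dy":0,"dz":-0.2,"yaw":0,"fingers":1},{"dx":0.264,"dy":0.126,"dz":0,"yaw":0,"fingers":1},{"dx":0.264,"dy":0.126,"dz":0,"yaw":0,"fingers":1},{"dx":0.264,"dy":0.126,"dz":0,"yaw":0,"fingers":1},{"dx":0.264,"dy":0.126,"dz":0,"yaw":0,"fingers":1},{"dx":0.264,"dy":0.126,"dz":0,"yaw":0,"fingers":1},{"dx":0.264,"dy":0.126,"dz":0,"yaw":0,"fingers":1},{"dx":0.264,"dy":0.126,"dz":0,"yaw":0,"fingers":1},{"dx":0.264,"dy":0.126,"dz":0,"yaw":0,"fingers":1},{"dx":0.264,"dy":0.126,"dz":0,"yaw":0,"fingers":1},{"dx":0.264,"dy":0.126,"dz":0,"yaw":0,"fingers":1},{"dx":0.264,"dy":0.126,"dz":0,"yaw":0,"fingers":1},{"dx":0.264,"dy":0.126,"dz":0,"yaw":0,"fingers":1}]'

```text
clock: 24.0
position: [0.4743, 0.1881, 0.1799]
tool_rot: [3.141, -0.0, 1.848]
force: [0.7, -0.2, -0.7]
grip_width: 0.0101
finger_force: 78.4
```

Call:
drive_tool --targets '[{"dx":0,"dy":0,"dz":0,"yaw":-0.093,"fingers":1},{"dx":0,"dy":0,"dz":0,"yaw":-0.093,"fingers":1},{"dx":0,"dy":0,"dz":0,"yaw":-0.093,"fingers":1},{"dx":0,"dy":0,"dz":0,"yaw":-0.093,"fingers":1},{"dx":0,"dy":0,"dz":0,"yaw":-0.093,"fingers":1},{"dx":0,"dy":0,"dz":0,"yaw":-0.093,"fingers":1},{"dx":0,"dy":0,"dz":0,"yaw":0,"fingers":1}]'

```text
clock: 24.7
position: [0.4742, 0.1867, 0.1798]
tool_rot: [3.141, -0.001, 2.727]
force: [0.4, 0.2, -1.0]
grip_width: 0.0101
finger_force: 78.4
```

```bash
python3 plan.py x=.4717 y=.1861 z=.136 yaw=156
```

```text
now [0.4742 0.1867 0.1798] yaw 156.24 t 24.7 F [ 0.4  0.2 -1. ] grip 0.0101 78.4
total dx dy dz [ 0.02  -0.015  0.438] norm 0.44 yaw tot 0.003
```

Call:
drive_tool --targets '[{"dx":0.02,"dy":-0.015,"dz":0.15,"yaw":0.003,"fingers":1},{"dx":0,"dy":0,"dz":0.15,"yaw":0,"fingers":1},{"dx":0,"dy":0,"dz":0.13,"yaw":0,"fingers":1},{"dx":0,"dy":0,"dz":0,"yaw":0,"fingers":1},{"dx":0,"dy":0,"dz":0.02,"yaw":0,"fingers":1},{"dx":0,"dy":0,"dz":0.02,"yaw":0,"fingers":1},{"dx":0,"dy":0,"dz":0.02,"yaw":0,"fingers":1},{"dx":0,"dy":0,"dz":0,"yaw":0,"fingers":1}]'

```text
clock: 25.5
position: [0.4716, 0.1862, 0.1309]
tool_rot: [3.141, 0.0, 2.72]
force: [-0.6, -0.4, -0.9]
grip_width: 0.0101
finger_force: 78.3
```

Below the spindle's top with no resistance. I'll keep descending.

Call:
drive_tool --targets '[{"dx":0,"dy":0,"dz":0.02,"yaw":0,"fingers":1},{"dx":0,"dy":0,"dz":0.02,"yaw":0,"fingers":1},{"dx":0,"dy":0,"dz":0,"yaw":0,"fingers":1}]'

```text
clock: 25.8
position: [0.4718, 0.1861, 0.1268]
tool_rot: [3.141, 0.0, 2.72]
force: [2.4, 0.1, -0.7]
grip_width: 0.0101
finger_force: 78.5
```

Call:
drive_tool --targets '[{"dx":0,"dy":0,"dz":0.02,"yaw":0,"fingers":1},{"dx":0,"dy":0,"dz":0.02,"yaw":0,"fingers":1},{"dx":0,"dy":0,"dz":0.02,"yaw":0,"fingers":1},{"dx":0,"dy":0,"dz":0,"yaw":0,"fingers":1}]'

```text
clock: 26.2
position: [0.4719, 0.186, 0.1207]
tool_rot: [3.141, 0.0, 2.72]
force: [5.6, 0.1, -2.6]
grip_width: 0.0099
finger_force: 78.3
```

Call:
drive_tool --targets '[{"dx":-0.006,"dy":0.003,"dz":0.02,"yaw":0,"fingers":1},{"dx":0,"dy":0,"dz":0.02,"yaw":0,"fingers":1},{"dx":0,"dy":0,"dz":0.02,"yaw":0,"fingers":1},{"dx":0,"dy":0,"dz":0.015,"yaw":0,"fingers":1},{"dx":0,"dy":0,"dz":0,"yaw":0,"fingers":1}]'

```text
clock: 26.7
position: [0.4748, 0.1872, 0.1163]
tool_rot: [3.138, 0.005, 2.719]
force: [2.0, -6.6, 59.0]
grip_width: 0.0103
finger_force: 88.0
```

Call:
drive_tool --targets '[{"dx":0,"dy":0,"dz":-0.03,"yaw":0,"fingers":1},{"dx":0,"dy":0,"dz":0,"yaw":0,"fingers":1}]'

```text
clock: 26.9
position: [0.4731, 0.1865, 0.1171]
tool_rot: [3.14, 0.001, 2.72]
force: [7.0, -0.4, 11.2]
grip_width: 0.0101
finger_force: 81.2
```

```bash
python3 plan.py
python3 - <<'E'
from h import *
s=avg("scene",2);cv2.imwrite("pics/i.png",crop(s,140,170,110,85,7))
E
```

```text
now [0.4731 0.1865 0.1171] yaw 155.83 t 26.9 F [ 7.  -0.4 11.2] grip 0.0101 81.2
total dx dy dz [ 0.  0. -0.] norm 0.0 yaw tot -0.0
```

View pics/i.png

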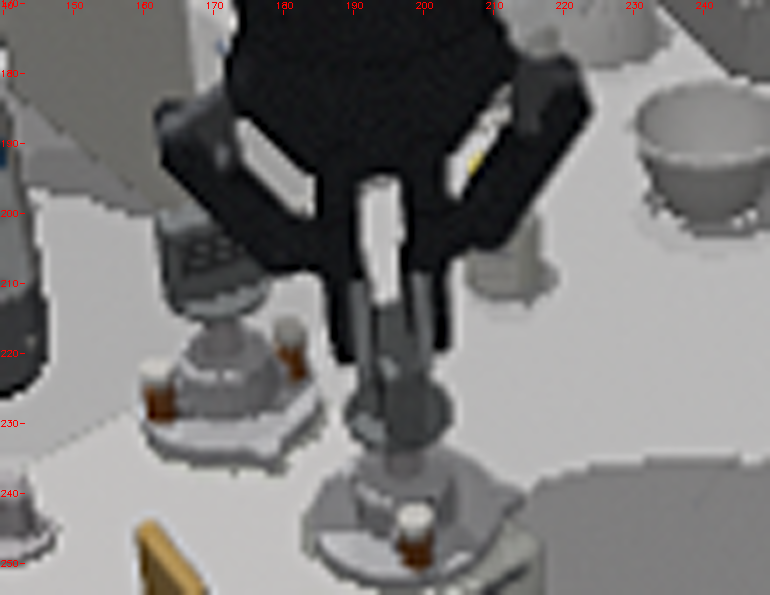

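Call:
drive_tool --targets '[{"dx":-0.011,"dy":0.005,"dz":-0.01,"yaw":0,"fingers":1},{"dx":0,"dy":0,"dz":0,"yaw":0,"fingers":1}]'

```text
clock: 27.2
position: [0.4735, 0.1863, 0.1173]
tool_rot: [3.141, -0.0, 2.72]
force: [4.0, 1.4, 2.3]
grip_width: 0.0099
finger_force: 79.6
```

Call:
drive_tool --targets '[{"dx":-0.006,"dy":0.003,"dz":0,"yaw":0,"fingers":1},{"dx":0,"dy":0,"dz":0.01,"yaw":0,"fingers":1},{"dx":0,"dy":0,"dz":0.01,"yaw":0,"fingers":1},{"dx":0,"dy":0,"dz":0,"yaw":0,"fingers":1}]'

```text
clock: 27.6
position: [0.4749, 0.1865, 0.1166]
tool_rot: [3.141, 0.002, 2.72]
force: [-0.9, -2.9, 30.9]
grip_width: 0.01
finger_force: 84.0
```

```bash
python3 plan.py; python3 -c "
from workcell import readout;o=readout.observe();print(o['moment'],o['tool_rot'])"
```

```text
now [0.4749 0.1865 0.1166] yaw 155.82 t 27.6 F [-0.9 -2.9 30.9] grip 0.01 84.0
total dx dy dz [ 0.  0. -0.] norm 0.0 yaw tot -0.0
[-0.72874723  0.33344745  0.00362658] [3.14090723e+00 1.74678539e-03 2.71955246e+00]
```

Call:
drive_tool --targets '[{"dx":0,"dy":0,"dz":-0.02,"yaw":0,"fingers":1},{"dx":0,"dy":0,"dz":0,"yaw":0,"fingers":0.6},{"dx":0,"dy":0,"dz":0,"yaw":0,"fingers":0.2},{"dx":0,"dy":0,"dz":0,"yaw":0,"fingers":0.2},{"dx":0,"dy":0,"dz":0,"yaw":0,"fingers":0.2},{"dx":0,"dy":0,"dz":-0.2,"yaw":0,"fingers":0.2},{"dx":0,"dy":0,"dz":-0.2,"yaw":0,"fingers":0.5},{"dx":0,"dy":0,"dz":0,"yaw":0,"fingers":1},{"dx":0,"dy":0,"dz":0,"yaw":0,"fingers":1},{"dx":0,"dy":0,"dz":0,"yaw":0,"fingers":1},{"dx":0,"dy":0,"dz":0,"yaw":0,"fingers":1},{"dx":0,"dy":0,"dz":0,"yaw":0,"fingers":1}]'

```text
clock: 28.8
position: [0.4739, 0.1861, 0.157]
tool_rot: [-3.141, -0.001, 2.72]
force: [-0.6, -0.1, 0.3]
grip_width: 0.0003
finger_force: 0.0
```

```bash
python3 plan.py x=.4725 y=.1861 z=.137
```

```text
now [0.4739 0.1861 0.157 ] yaw 155.84 t 28.8 F [-0.6 -0.1  0.3] grip 0.0003 0.0
total dx dy dz [ 0.013 -0.006  0.2  ] norm 0.2 yaw tot -0.0
```

Call:
drive_tool --targets '[{"dx":0.013,"dy":-0.006,"dz":0.15,"yaw":0,"fingers":1},{"dx":0,"dy":0,"dz":0.05,"yaw":0,"fingers":1},{"dx":0,"dy":0,"dz":0.02,"yaw":0,"fingers":1},{"dx":0,"dy":0,"dz":0.02,"yaw":0,"fingers":1},{"dx":0,"dy":0,"dz":0,"yaw":0,"fingers":1}]'

```text
clock: 29.3
position: [0.4733, 0.1868, 0.1341]
tool_rot: [3.14, 0.001, 2.72]
force: [-2.2, -1.1, 11.8]
grip_width: -0.0002
finger_force: 6.1
```

Call:
drive_tool --targets '[{"dx":0,"dy":0,"dz":-0.2,"yaw":0,"fingers":0.5},{"dx":0,"dy":0,"dz":-0.3,"yaw":0,"fingers":0},{"dx":0,"dy":0,"dz":-0.3,"yaw":0,"fingers":0},{"dx":0,"dy":0,"dz":-0.1,"yaw":0,"fingers":0}]'

```text
clock: 29.7
position: [0.4734, 0.1868, 0.2259]
tool_rot: [3.14, 0.002, 2.72]
force: [0.3, -1.0, 0.7]
grip_width: 0.0583
finger_force: 0.0
```

```bash
python3 plan.py x=.515 y=-.241 z=.225 yaw=181
python3 - <<'E'
from h import *
t=avg("top",2); 
g=cv2.cvtColor(t,cv2.COLOR_BGR2GRAY);np.set_printoptions(linewidth=250)
q=np.argwhere(g[195:215,332:358]<60)[:,::-1]+[332,195];print(q.tolist())
E
```

```text
now [0.4734 0.1868 0.2259] yaw 155.84 t 29.7 F [ 0.3 -1.   0.7] grip 0.0583 0.0
total dx dy dz [-2.13  -3.733  0.009] norm 4.3 yaw tot -0.28
[[341, 202], [340, 203], [341, 203], [340, 204], [341, 204], [340, 205], [341, 205], [347, 205], [348, 205], [349, 205], [350, 205], [351, 205], [341, 206], [342, 206], [343, 206], [344, 206], [345, 206]]
```

Call:
drive_tool --targets '[{"dx":-0.152,"dy":-0.2667,"dz":0,"yaw":0,"fingers":0},{"dx":-0.152,"dy":-0.2667,"dz":0,"yaw":0,"fingers":0},{"dx":-0.152,"dy":-0.2667,"dz":0,"yaw":0,"fingers":0},{"dx":-0.152,"dy":-0.2667,"dz":0,"yaw":0,"fingers":0},{"dx":-0.152,"dy":-0.2667,"dz":0,"yaw":0,"fingers":0},{"dx":-0.152,"dy":-0.2667,"dz":0,"yaw":0,"fingers":0},{"dx":-0.152,"dy":-0.2667,"dz":0,"yaw":0,"fingers":0},{"dx":-0.152,"dy":-0.2667,"dz":0,"yaw":0,"fingers":0},{"dx":-0.152,"dy":-0.2667,"dz":0,"yaw":0,"fingers":0},{"dx":-0.152,"dy":-0.2667,"dz":0,"yaw":0,"fingers":0},{"dx":-0.152,"dy":-0.2667,"dz":0,"yaw":0,"fingers":0},{"dx":-0.152,"dy":-0.2667,"dz":0,"yaw":0,"fingers":0},{"dx":-0.152,"dy":-0.2667,"dz":0,"yaw":0,"fingers":0},{"dx":-0.152,"dy":-0.2667,"dz":0,"yaw":0,"fingers":0},{"dx":0,"dy":0,"dz":0,"yaw":-0.078,"fingers":0},{"dx":0,"dy":0,"dz":0,"yaw":-0.078,"fingers":0},{"dx":0,"dy":0,"dz":0,"yaw":-0.078,"fingers":0},{"dx":0,"dy":0,"dz":0,"yaw":-0.078,"fingers":0},{"dx":0,"dy":0,"dz":0,"yaw":0,"fingers":0}]'

```text
clock: 31.7
position: [0.5135, -0.2416, 0.2218]
tool_rot: [3.14, -0.001, -3.071]
force: [-0.1, 0.6, 0.6]
grip_width: 0.0852
finger_force: 0.0
```

```bash
python3 plan.py x=.515 y=-.241 z=.132 yaw=184;python3 -c "
from workcell import readout;print(readout.observe()['qpos'])"
```

```text
now [ 0.5135 -0.2416  0.2218] yaw -175.96 t 31.7 F [-0.1  0.6  0.6] grip 0.0852 0.0
total dx dy dz [-0.015  0.005  0.898] norm 0.9 yaw tot 0.0
[ 1.03514387  0.63609993 -1.04233244  1.7280989   0.59973898  1.13653897
  1.4524518 ]
```

Call:
drive_tool --targets '[{"dx":-0.015,"dy":0.005,"dz":0.3,"yaw":0,"fingers":0},{"dx":0,"dy":0,"dz":0.3,"yaw":0,"fingers":0},{"dx":0,"dy":0,"dz":0.2,"yaw":0,"fingers":0},{"dx":0,"dy":0,"dz":0.09,"yaw":0,"fingers":0},{"dx":0,"dy":0,"dz":0,"yaw":0,"fingers":0.4},{"dx":0,"dy":0,"dz":0,"yaw":0,"fingers":0.5},{"dx":0,"dy":0,"dz":0,"yaw":0,"fingers":0.6},{"dx":0,"dy":0,"dz":0,"yaw":0,"fingers":0.7},{"dx":0,"dy":0,"dz":0,"yaw":0,"fingers":0.8},{"dx":0,"dy":0,"dz":0,"yaw":0,"fingers":0.8}]' --squeeze 20

```text
clock: 32.7
position: [0.5159, -0.2411, 0.1353]
tool_rot: [-3.141, 0.001, -3.074]
force: [0.3, -0.3, 7.5]
grip_width: 0.033
finger_force: 22.6
```

Call:
drive_tool --targets '[{"dx":0,"dy":0,"dz":0,"yaw":0,"fingers":0.2},{"dx":0,"dy":0,"dz":0,"yaw":0,"fingers":0},{"dx":0,"dy":0,"dz":0,"yaw":0,"fingers":0},{"dx":0,"dy":0,"dz":0,"yaw":0,"fingers":0},{"dx":0,"dy":0,"dz":0,"yaw":0.0909,"fingers":0},{"dx":0,"dy":0,"dz":0,"yaw":0.0909,"fingers":0},{"dx":0,"dy":0,"dz":0,"yaw":0.0909,"fingers":0},{"dx":0,"dy":0,"dz":0,"yaw":0.0909,"fingers":0},{"dx":0,"dy":0,"dz":0,"yaw":0.0909,"fingers":0},{"dx":0,"dy":0,"dz":0,"yaw":0.0909,"fingers":0},{"dx":0,"dy":0,"dz":0,"yaw":0.0909,"fingers":0},{"dx":0,"dy":0,"dz":0,"yaw":0.0909,"fingers":0},{"dx":0,"dy":0,"dz":0,"yaw":0.0909,"fingers":0},{"dx":0,"dy":0,"dz":0,"yaw":0.0909,"fingers":0},{"dx":0,"dy":0,"dz":0,"yaw":0.0909,"fingers":0},{"dx":0,"dy":0,"dz":0,"yaw":0,"fingers":0}]'

```text
clock: 34.3
position: [0.5156, -0.2409, 0.1345]
tool_rot: [3.142, 0.0, 1.637]
force: [0.1, 0.5, -0.6]
grip_width: 0.0854
finger_force: 0.0
```

```bash
python3 plan.py x=.5159 y=-.2411 z=.1285 yaw=94;python3 -c "
from workcell import readout;print(readout.observe()['qpos'])"
```

```text
now [ 0.5156 -0.2409  0.1345] yaw 93.78 t 34.3 F [ 0.1  0.5 -0.6] grip 0.0854 0.0
total dx dy dz [-0.002  0.003  0.06 ] norm 0.06 yaw tot -0.002
[ 0.74896684  0.61513509 -0.59063386  1.81404908  0.44356513  0.84743084
  0.00936371]
```

Call:
drive_tool --targets '[{"dx":-0.002,"dy":0.003,"dz":0.065,"yaw":-0.002,"fingers":0.3},{"dx":0,"dy":0,"dz":0,"yaw":0,"fingers":0.7},{"dx":0,"dy":0,"dz":0,"yaw":0,"fingers":1},{"dx":0,"dy":0,"dz":0,"yaw":0,"fingers":1},{"dx":0,"dy":0,"dz":0,"yaw":0,"fingers":1},{"dx":0,"dy":0,"dz":0,"yaw":0,"fingers":1},{"dx":0,"dy":0,"dz":0,"yaw":0,"fingers":1}]' --squeeze 80

```text
clock: 35.0
position: [0.5159, -0.2413, 0.1281]
tool_rot: [3.141, 0.0, 1.643]
force: [1.0, -0.6, 1.9]
grip_width: 0.0108
finger_force: 78.0
```

Call:
drive_tool --targets '[{"dx":0,"dy":0,"dz":-0.06,"yaw":0,"fingers":1},{"dx":0,"dy":0,"dz":-0.06,"yaw":0,"fingers":1},{"dx":0,"dy":0,"dz":0,"yaw":0,"fingers":1}]'

```text
clock: 35.3
position: [0.5162, -0.2413, 0.1409]
tool_rot: [3.141, 0.001, 1.642]
force: [0.7, 0.4, -0.9]
grip_width: 0.0105
finger_force: 78.1
```

```bash
python3 plan.py x=.435 y=-.2564 z=.14
```

```text
now [ 0.5162 -0.2413  0.1409] yaw 94.1 t 35.3 F [ 0.7  0.4 -0.9] grip 0.0105 78.1
total dx dy dz [-0.092 -0.82   0.009] norm 0.83 yaw tot -0.0
```

Call:
drive_tool --targets '[{"dx":-0.015,"dy":-0.137,"dz":0,"yaw":0,"fingers":1},{"dx":-0.015,"dy":-0.137,"dz":0,"yaw":0,"fingers":1},{"dx":-0.015,"dy":-0.137,"dz":0,"yaw":0,"fingers":1},{"dx":-0.015,"dy":-0.137,"dz":0,"yaw":0,"fingers":1},{"dx":-0.015,"dy":-0.137,"dz":0,"yaw":0,"fingers":1},{"dx":-0.015,"dy":-0.137,"dz":0,"yaw":0,"fingers":1},{"dx":0,"dy":0,"dz":-0.3,"yaw":0,"fingers":1},{"dx":0,"dy":0,"dz":-0.4,"yaw":0,"fingers":1},{"dx":0,"dy":0,"dz":-0.3,"yaw":0,"fingers":1},{"dx":0,"dy":0,"dz":0,"yaw":0,"fingers":1}]'

```text
clock: 36.3
position: [0.4353, -0.2569, 0.2433]
tool_rot: [3.137, 0.003, 1.642]
force: [0.4, -0.7, -1.6]
grip_width: 0.0106
finger_force: 78.5
```

```bash
python3 plan.py x=.5452 y=.2867 z=.24 yaw=41
```

```text
now [ 0.4353 -0.2569  0.2433] yaw 94.07 t 36.3 F [ 0.4 -0.7 -1.6] grip 0.0106 78.5
total dx dy dz [5.344 1.482 0.033] norm 5.55 yaw tot 0.59
```

Call:
drive_tool --targets '[{"dx":0.297,"dy":0.0823,"dz":0,"yaw":0,"fingers":1},{"dx":0.297,"dy":0.0823,"dz":0,"yaw":0,"fingers":1},{"dx":0.297,"dy":0.0823,"dz":0,"yaw":0,"fingers":1},{"dx":0.297,"dy":0.0823,"dz":0,"yaw":0,"fingers":1},{"dx":0.297,"dy":0.0823,"dz":0,"yaw":0,"fingers":1},{"dx":0.297,"dy":0.0823,"dz":0,"yaw":0,"fingers":1},{"dx":0.297,"dy":0.0823,"dz":0,"yaw":0,"fingers":1},{"dx":0.297,"dy":0.0823,"dz":0,"yaw":0,"fingers":1},{"dx":0.297,"dy":0.0823,"dz":0,"yaw":0,"fingers":1},{"dx":0.297,"dy":0.0823,"dz":0,"yaw":0,"fingers":1},{"dx":0.297,"dy":0.0823,"dz":0,"yaw":0,"fingers":1},{"dx":0.297,"dy":0.0823,"dz":0,"yaw":0,"fingers":1},{"dx":0.297,"dy":0.0823,"dz":0,"yaw":0,"fingers":1},{"dx":0.297,"dy":0.0823,"dz":0,"yaw":0,"fingers":1},{"dx":0.297,"dy":0.0823,"dz":0,"yaw":0,"fingers":1},{"dx":0.297,"dy":0.0823,"dz":0,"yaw":0,"fingers":1},{"dx":0.297,"dy":0.0823,"dz":0,"yaw":0,"fingers":1},{"dx":0.297,"dy":0.0823,"dz":0,"yaw":0,"fingers":1},{"dx":0,"dy":0,"dz":0,"yaw":0,"fingers":1}]'

```text
clock: 38.2
position: [0.543, 0.2914, 0.239]
tool_rot: [-3.141, -0.002, 1.647]
force: [0.2, -0.4, -1.1]
grip_width: 0.01
finger_force: 78.4
```

Call:
drive_tool --targets '[{"dx":0,"dy":0,"dz":0,"yaw":0.0843,"fingers":1},{"dx":0,"dy":0,"dz":0,"yaw":0.0843,"fingers":1},{"dx":0,"dy":0,"dz":0,"yaw":0.0843,"fingers":1},{"dx":0,"dy":0,"dz":0,"yaw":0.0843,"fingers":1},{"dx":0,"dy":0,"dz":0,"yaw":0.0843,"fingers":1},{"dx":0,"dy":0,"dz":0,"yaw":0.0843,"fingers":1},{"dx":0,"dy":0,"dz":0,"yaw":0.0843,"fingers":1},{"dx":0,"dy":0,"dz":0,"yaw":0,"fingers":1}]'

```text
clock: 39.0
position: [0.5438, 0.2868, 0.2394]
tool_rot: [3.141, 0.001, 0.713]
force: [-0.6, 0.6, 0.2]
grip_width: 0.0101
finger_force: 78.4
```

```bash
python3 plan.py x=.5452 y=.2867 z=.14 yaw=41;python3 -c "
from workcell import readout;print(readout.observe()['qpos'])"
```

```text
now [0.5438 0.2868 0.2394] yaw 40.83 t 39.0 F [-0.6  0.6  0.2] grip 0.0101 78.4
total dx dy dz [0.01  0.01  0.994] norm 0.99 yaw tot -0.002
[-0.22508763  0.54117647 -0.52948366  1.59947598  0.29951373  1.08344642
 -1.69207581]
```

Call:
drive_tool --targets '[{"dx":0.01,"dy":0.01,"dz":0.3,"yaw":0,"fingers":1},{"dx":0,"dy":0,"dz":0.3,"yaw":0,"fingers":1},{"dx":0,"dy":0,"dz":0.3,"yaw":0,"fingers":1},{"dx":0,"dy":0,"dz":0.09,"yaw":0,"fingers":1},{"dx":0,"dy":0,"dz":0,"yaw":0,"fingers":1},{"dx":0,"dy":0,"dz":0.02,"yaw":0,"fingers":1},{"dx":0,"dy":0,"dz":0.02,"yaw":0,"fingers":1},{"dx":0,"dy":0,"dz":0.02,"yaw":0,"fingers":1},{"dx":0,"dy":0,"dz":0,"yaw":0,"fingers":1}]'

```text
clock: 39.9
position: [0.5455, 0.2877, 0.1352]
tool_rot: [3.141, -0.0, 0.716]
force: [0.8, -0.8, -1.1]
grip_width: 0.0101
finger_force: 78.4
```

Call:
drive_tool --targets '[{"dx":0,"dy":0,"dz":0.02,"yaw":0,"fingers":1},{"dx":0,"dy":0,"dz":0.02,"yaw":0,"fingers":1},{"dx":0,"dy":0,"dz":0,"yaw":0,"fingers":1}]'

```text
clock: 40.2
position: [0.5453, 0.2876, 0.1306]
tool_rot: [-3.142, 0.0, 0.716]
force: [-0.1, 0.3, -1.1]
grip_width: 0.0103
finger_force: 78.4
```

Call:
drive_tool --targets '[{"dx":0,"dy":0,"dz":0.02,"yaw":0,"fingers":1},{"dx":0,"dy":0,"dz":0.01,"yaw":0,"fingers":1},{"dx":0,"dy":0,"dz":0,"yaw":0,"fingers":1}]'

```text
clock: 40.5
position: [0.5453, 0.2876, 0.1277]
tool_rot: [-3.141, 0.0, 0.715]
force: [-0.1, 1.1, -1.2]
grip_width: 0.0099
finger_force: 78.4
```

Call:
drive_tool --targets '[{"dx":0,"dy":0,"dz":0.02,"yaw":0,"fingers":1},{"dx":0,"dy":0,"dz":0.02,"yaw":0,"fingers":1},{"dx":0,"dy":0,"dz":0.02,"yaw":0,"fingers":1},{"dx":0,"dy":0,"dz":0,"yaw":0,"fingers":1}]'

```text
clock: 40.9
position: [0.5454, 0.2875, 0.1218]
tool_rot: [3.141, 0.0, 0.715]
force: [0.2, -2.3, 4.2]
grip_width: 0.0092
finger_force: 89.1
```

Call:
drive_tool --targets '[{"dx":0,"dy":0,"dz":0.015,"yaw":0,"fingers":1},{"dx":0,"dy":0,"dz":0.015,"yaw":0,"fingers":1},{"dx":0,"dy":0,"dz":0,"yaw":0,"fingers":1}]'

```text
clock: 41.2
position: [0.5453, 0.2875, 0.1187]
tool_rot: [3.142, 0.0, 0.715]
force: [0.5, -2.1, 3.9]
grip_width: 0.0096
finger_force: 97.1
```

Call:
drive_tool --targets '[{"dx":0,"dy":0,"dz":0.015,"yaw":0,"fingers":1},{"dx":0,"dy":0,"dz":0.015,"yaw":0,"fingers":1},{"dx":0,"dy":0,"dz":0,"yaw":0,"fingers":1}]'

```text
clock: 41.5
position: [0.5456, 0.2878, 0.1159]
tool_rot: [3.141, -0.001, 0.715]
force: [4.1, -1.8, 2.8]
grip_width: 0.0094
finger_force: 108.1
```

```bash
python3 plan.py; python3 -c "
from workcell import readout;o=readout.observe();print(o['moment'],o['tool_rot'])"
```

```text
now [0.5456 0.2878 0.1159] yaw 40.99 t 41.5 F [ 4.1 -1.8  2.8] grip 0.0094 108.1
total dx dy dz [ 0.  0. -0.] norm 0.0 yaw tot -0.0
[-0.50298258 -0.52142119 -0.30547536] [ 3.14149848e+00 -6.06609844e-04  7.15395076e-01]
```

Call:
drive_tool --targets '[{"dx":0,"dy":0,"dz":0,"yaw":0.04,"fingers":1},{"dx":0,"dy":0,"dz":0,"yaw":0,"fingers":1}]'

```text
clock: 41.7
position: [0.5456, 0.288, 0.1162]
tool_rot: [-3.141, -0.001, 0.651]
force: [0.0, 1.7, 3.4]
grip_width: 0.0095
finger_force: 107.4
```

```bash
python3 plan.py; python3 -c "
from workcell import readout;o=readout.observe();print(o['moment'],o['tool_rot'])"
```

```text
now [0.5456 0.288  0.1162] yaw 37.28 t 41.7 F [0.  1.7 3.4] grip 0.0095 107.4
total dx dy dz [ 0.  0. -0.] norm 0.0 yaw tot -0.0
[ 0.37846857 -0.04552817  0.03234174] [-3.14144860e+00 -1.02103900e-03  6.50637754e-01]
```

Torque relieved. I'll finish the descent.

Call:
drive_tool --targets '[{"dx":0,"dy":0,"dz":0.015,"yaw":0,"fingers":1},{"dx":0,"dy":0,"dz":0.01,"yaw":0,"fingers":1},{"dx":0,"dy":0,"dz":0,"yaw":0,"fingers":1}]'

```text
clock: 42.0
position: [0.5462, 0.2884, 0.114]
tool_rot: [-3.141, -0.003, 0.653]
force: [3.6, 2.2, 7.1]
grip_width: 0.0094
finger_force: 107.8
```

Call:
drive_tool --targets '[{"dx":0,"dy":0,"dz":0.015,"yaw":0,"fingers":1},{"dx":0,"dy":0,"dz":0.01,"yaw":0,"fingers":1},{"dx":0,"dy":0,"dz":0,"yaw":0,"fingers":1}]'

```text
clock: 42.3
position: [0.5471, 0.2892, 0.1134]
tool_rot: [3.141, -0.005, 0.653]
force: [1.0, -0.5, 32.1]
grip_width: 0.0095
finger_force: 111.9
```

Call:
drive_tool --targets '[{"dx":0,"dy":0,"dz":-0.02,"yaw":0,"fingers":1},{"dx":0,"dy":0,"dz":0,"yaw":0,"fingers":0.6},{"dx":0,"dy":0,"dz":0,"yaw":0,"fingers":0.2},{"dx":0,"dy":0,"dz":0,"yaw":0,"fingers":0.2},{"dx":0,"dy":0,"dz":0,"yaw":0,"fingers":0.2},{"dx":0,"dy":0,"dz":-0.2,"yaw":0,"fingers":0.2},{"dx":0,"dy":0,"dz":-0.24,"yaw":0,"fingers":0.5},{"dx":0,"dy":0,"dz":0,"yaw":0,"fingers":1},{"dx":0,"dy":0,"dz":0,"yaw":0,"fingers":1},{"dx":0,"dy":0,"dz":0,"yaw":0,"fingers":1},{"dx":0,"dy":0,"dz":0,"yaw":0,"fingers":1},{"dx":0,"dy":0,"dz":0,"yaw":0,"fingers":1}]'

```text
clock: 43.5
position: [0.5451, 0.2876, 0.1563]
tool_rot: [-3.141, 0.001, 0.653]
force: [0.4, 0.2, -0.2]
grip_width: 0.0001
finger_force: 0.0
```

```bash
python3 plan.py x=.5455 y=.287 z=.137
```

```text
now [0.5451 0.2876 0.1563] yaw 37.4 t 43.5 F [ 0.4  0.2 -0.2] grip 0.0001 0.0
total dx dy dz [-0.     0.007  0.193] norm 0.19 yaw tot -0.0
```

Call:
drive_tool --targets '[{"dx":0,"dy":0.003,"dz":0.15,"yaw":0,"fingers":1},{"dx":0,"dy":0,"dz":0.043,"yaw":0,"fingers":1},{"dx":0,"dy":0,"dz":0.02,"yaw":0,"fingers":1},{"dx":0,"dy":0,"dz":0.02,"yaw":0,"fingers":1},{"dx":0,"dy":0,"dz":0,"yaw":0,"fingers":1}]'

```text
clock: 44.0
position: [0.5459, 0.2878, 0.1342]
tool_rot: [3.141, -0.001, 0.653]
force: [-0.1, -1.1, 5.5]
grip_width: 0.0003
finger_force: 2.8
```

Call:
drive_tool --targets '[{"dx":0,"dy":0,"dz":-0.3,"yaw":0,"fingers":0.6},{"dx":0,"dy":0,"dz":-0.3,"yaw":0,"fingers":0.3},{"dx":0,"dy":0,"dz":-0.2,"yaw":0,"fingers":0.3}]'

```text
clock: 44.3
position: [0.5459, 0.2878, 0.2157]
tool_rot: [3.142, -0.002, 0.653]
force: [0.1, -0.3, -0.5]
grip_width: 0.0431
finger_force: 0.0
```

```bash
python3 - <<'E'
from h import *
c,s=np.cos(.157),np.sin(.157)
W=lambda a,b,o=(.5085,.2364):(o[0]+c*a-s*b,o[1]+s*a+c*b)
print("key",W(-.044,.044),"slide start/end",W(-.1,-.018),W(-.1,.018))
# key wing in top original: brass mask; ends of top edge
for n,f in(("top","pics/t1.png"),("scene","pics/s4.png")):
    h=cv2.cvtColor(cv2.imread(f),cv2.COLOR_BGR2HSV);m=cv2.inRange(h,(10,110,80),(30,255,255));
    x,y=(135,215) if n=="top" else (150,240)
    q=np.argwhere(m[y:y+35,x:x+30])[:,::-1]+[x,y];print(n,len(q),cv2.minAreaRect(q.astype(np.float32)),q.min(0),q.max(0))
    if n=="top": print(sorted(map(tuple,q.tolist())))
# knob in top: black
g=cv2.cvtColor(cv2.imread("pics/t1.png"),cv2.COLOR_BGR2GRAY);q=np.argwhere(g[236:250,155:190]<40)[:,::-1]+[155,236];print(sorted(map(tuple,q.tolist())))
t=avg("top",2);s_=avg("scene",2);cv2.imwrite("pics/j.png",np.hstack([crop(s_,120,205,100,90,4),crop(t,130,178,80,90,4)]))
E
python3 plan.py
```

```text
key (np.float64(0.4581615092904889), np.float64(0.27297917922928927)) slide start/end (np.float64(0.4125443251450449), np.float64(0.2029858044668115)) (np.float64(0.406915515903136), np.float64(0.23854303307813893))
top 52 ((150.0, 231.0), (6.0, 14.0), 0.0) [147 224] [153 238]
[(147, 227), (147, 228), (147, 229), (147, 230), (147, 231), (147, 232), (147, 233), (147, 234), (147, 235), (147, 236), (147, 237), (147, 238), (148, 224), (148, 225), (148, 226), (148, 227), (148, 228), (148, 229), (148, 230), (148, 231), (148, 232), (148, 233), (148, 234), (148, 235), (148, 236), (148, 237), (148, 238), (149, 224), (149, 225), (149, 226), (149, 227), (149, 228), (149, 229), (149, 230), (149, 231), (149, 232), (149, 233), (149, 234), (149, 235), (149, 236), (150, 225), (150, 226), (151, 230), (151, 231), (151, 232), (151, 233), (151, 234), (152, 231), (152, 232), (152, 233), (152, 234), (153, 232)]
scene 120 ((164.96998596191406, 255.2899627685547), (21.778892517089844, 7.49533224105835), 81.8698959350586) [160 245] [169 266]
[(178, 247), (179, 248), (179, 249), (180, 248), (180, 249), (181, 248), (181, 249)]
now [0.5456 0.2874 0.2138] yaw 37.39 t 44.5 F [-0.3 -0.6 -0.6] grip 0.0595 0.0
total dx dy dz [ 0.  0. -0.] norm 0.0 yaw tot -0.0
```

View pics/j.png

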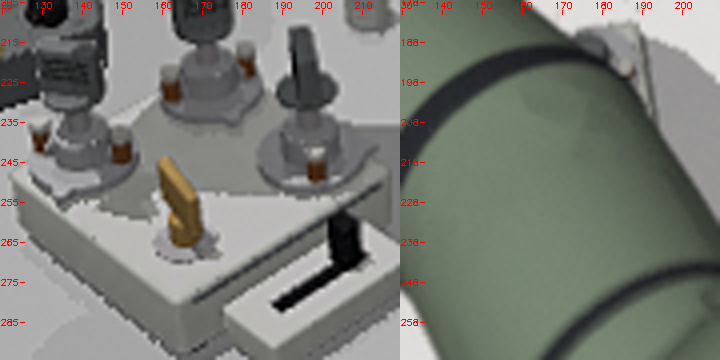

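Everything is seated: heads at scene (139,235), (171,215) and (197,235), key at (165,255), knob at (206,265). The wing's direction is ≈ -8°. On to the key.

```bash
python3 plan.py x=.4582 y=.2730 z=.2 yaw=172; python3 -c "
from h import *
print(proj('top',(.4582,.273,.095)),proj('scene',(.4582,.273,.081)))"
```

```text
now [0.5456 0.2874 0.2138] yaw 37.39 t 44.5 F [-0.3 -0.6 -0.6] grip 0.0595 0.0
total dx dy dz [-0.782 -0.417  0.138] norm 0.9 yaw tot -1.496
[147.30883495 231.02677908] [163.9715097  253.68800075]
```

Call:
drive_tool --targets '[{"dx":-0.26,"dy":-0.139,"dz":0,"yaw":0,"fingers":0.6},{"dx":-0.26,"dy":-0.139,"dz":0,"yaw":0,"fingers":0.6},{"dx":-0.262,"dy":-0.139,"dz":0,"yaw":0,"fingers":0.6},{"dx":0,"dy":0,"dz":0,"yaw":-0.094,"fingers":0.6},{"dx":0,"dy":0,"dz":0,"yaw":-0.094,"fingers":0.6},{"dx":0,"dy":0,"dz":0,"yaw":-0.094,"fingers":0.6},{"dx":0,"dy":0,"dz":0,"yaw":-0.094,"fingers":0.6},{"dx":0,"dy":0,"dz":0,"yaw":-0.094,"fingers":0.6},{"dx":0,"dy":0,"dz":0,"yaw":-0.094,"fingers":0.6},{"dx":0,"dy":0,"dz":0,"yaw":-0.094,"fingers":0.6},{"dx":0,"dy":0,"dz":0,"yaw":-0.094,"fingers":0.6},{"dx":0,"dy":0,"dz":0,"yaw":-0.094,"fingers":0.6},{"dx":0,"dy":0,"dz":0,"yaw":-0.094,"fingers":0.6},{"dx":0,"dy":0,"dz":0,"yaw":-0.094,"fingers":0.6},{"dx":0,"dy":0,"dz":0,"yaw":-0.094,"fingers":0.6},{"dx":0,"dy":0,"dz":0,"yaw":-0.094,"fingers":0.6},{"dx":0,"dy":0,"dz":0,"yaw":-0.094,"fingers":0.6},{"dx":0,"dy":0,"dz":0,"yaw":-0.094,"fingers":0.6},{"dx":0,"dy":0,"dz":0,"yaw":-0.086,"fingers":0.6},{"dx":0,"dy":0,"dz":0,"yaw":0,"fingers":0.6}]'

```text
clock: 46.5
position: [0.4578, 0.2728, 0.2126]
tool_rot: [-3.142, -0.002, 3.005]
force: [0.4, -0.9, -0.5]
grip_width: 0.0345
finger_force: 0.0
```

```bash
python3 plan.py x=.4582 y=.2730 z=.071 yaw=172;python3 -c "
from workcell import readout;print(readout.observe()['qpos'])"
```

```text
now [0.4578 0.2728 0.2126] yaw 172.18 t 46.5 F [ 0.4 -0.9 -0.5] grip 0.0345 0.0
total dx dy dz [-0.004  0.002  1.416] norm 1.42 yaw tot 0.002
[ 0.1170234   0.61546353 -1.09950863  1.82474736  0.61536926  1.09460146
  0.2244411 ]
```

Call:
drive_tool --targets '[{"dx":0,"dy":0,"dz":0.3,"yaw":0,"fingers":0.6},{"dx":0,"dy":0,"dz":0.3,"yaw":0,"fingers":0.6},{"dx":0,"dy":0,"dz":0.3,"yaw":0,"fingers":0.6},{"dx":0,"dy":0,"dz":0.2,"yaw":0,"fingers":0.6},{"dx":0,"dy":0,"dz":0.2,"yaw":0,"fingers":0.6},{"dx":0,"dy":0,"dz":0.116,"yaw":0,"fingers":0.6},{"dx":0,"dy":0,"dz":0,"yaw":0,"fingers":0.8},{"dx":0,"dy":0,"dz":0,"yaw":0,"fingers":1},{"dx":0,"dy":0,"dz":0,"yaw":0,"fingers":1},{"dx":0,"dy":0,"dz":0,"yaw":0,"fingers":1},{"dx":0,"dy":0,"dz":0,"yaw":0,"fingers":1}]' --squeeze 50

```text
clock: 47.6
position: [0.4581, 0.2735, 0.0724]
tool_rot: [3.14, 0.0, 3.002]
force: [0.6, 5.5, -13.5]
grip_width: 0.0069
finger_force: 52.6
```

Call:
drive_tool --targets '[{"dx":0,"dy":0,"dz":0,"yaw":0.06,"fingers":1},{"dx":0,"dy":0,"dz":0,"yaw":0.06,"fingers":1},{"dx":0,"dy":0,"dz":0,"yaw":0.06,"fingers":1},{"dx":0,"dy":0,"dz":0,"yaw":0.06,"fingers":1},{"dx":0,"dy":0,"dz":0,"yaw":0.06,"fingers":1},{"dx":0,"dy":0,"dz":0,"yaw":0,"fingers":1}]'

```text
clock: 48.2
position: [0.4582, 0.2737, 0.0725]
tool_rot: [3.14, -0.0, 2.527]
force: [2.7, 6.2, -17.7]
grip_width: 0.0069
finger_force: 52.1
```

```bash
python3 plan.py;python3 -c "
from workcell import readout;o=readout.observe();print(o['qpos'],o['moment'])"
```

```text
now [0.4582 0.2737 0.0725] yaw 144.8 t 48.2 F [  2.7   6.2 -17.7] grip 0.0069 52.1
total dx dy dz [ 0.  0. -0.] norm 0.0 yaw tot -0.0
[-0.0633763   0.74754841 -0.8301044   1.93222748  0.76411795  0.80991584
 -0.36610522] [ 1.40705495 -0.29891901 -0.07541591]
```

Call:
drive_tool --targets '[{"dx":0,"dy":0,"dz":0.02,"yaw":0.08,"fingers":1},{"dx":0,"dy":0,"dz":0,"yaw":0.08,"fingers":1},{"dx":0,"dy":0,"dz":0,"yaw":0.08,"fingers":1},{"dx":0,"dy":0,"dz":0,"yaw":0.08,"fingers":1},{"dx":0,"dy":0,"dz":0,"yaw":0.08,"fingers":1},{"dx":0,"dy":0,"dz":0,"yaw":0.08,"fingers":1},{"dx":0,"dy":0,"dz":0,"yaw":0.08,"fingers":1},{"dx":0,"dy":0,"dz":0,"yaw":0,"fingers":1}]'

```text
clock: 49.0
position: [0.4588, 0.2741, 0.0721]
tool_rot: [3.139, -0.001, 1.646]
force: [-3.1, -1.4, 17.3]
grip_width: 0.0068
finger_force: 57.6
```

```bash
python3 plan.py;python3 -c "
from workcell import readout;o=readout.observe();print(o['qpos'],o['moment'])"
```

```text
now [0.4588 0.2741 0.0721] yaw 94.33 t 49.0 F [-3.1 -1.4 17.3] grip 0.0068 57.6
total dx dy dz [ 0.  0. -0.] norm 0.0 yaw tot -0.0
[-0.1990965   0.68110353 -0.62454778  1.93883439  0.60057552  0.71102233
 -1.11156283] [-0.23887488  0.80773941 -0.09199751]
```

Call:
drive_tool --targets '[{"dx":0,"dy":0,"dz":-0.01,"yaw":0.08,"fingers":1},{"dx":0,"dy":0,"dz":0,"yaw":0.08,"fingers":1},{"dx":0,"dy":0,"dz":0,"yaw":0.08,"fingers":1},{"dx":0,"dy":0,"dz":0,"yaw":0.08,"fingers":1},{"dx":0,"dy":0,"dz":0,"yaw":0.08,"fingers":1},{"dx":0,"dy":0,"dz":0,"yaw":0.08,"fingers":1},{"dx":0,"dy":0,"dz":0,"yaw":0.08,"fingers":1},{"dx":0,"dy":0,"dz":0,"yaw":0.08,"fingers":1},{"dx":0,"dy":0,"dz":0,"yaw":0.08,"fingers":1},{"dx":0,"dy":0,"dz":0,"yaw":0,"fingers":1}]'

```text
clock: 50.0
position: [0.459, 0.2738, 0.0722]
tool_rot: [-3.141, -0.003, 0.518]
force: [4.6, 0.3, 3.5]
grip_width: 0.0072
finger_force: 55.4
```

```bash
python3 plan.py yaw=172;python3 -c "
from workcell import readout;o=readout.observe();print(o['qpos'],o['moment'])"
```

```text
now [0.459  0.2738 0.0722] yaw 29.67 t 50.0 F [4.6 0.3 3.5] grip 0.0072 55.4
total dx dy dz [ 0.  0. -0.] norm 0.0 yaw tot -1.581
[-0.40084412  0.6265251  -0.3383367   1.94896167  0.34261952  0.61873221
 -2.01375745] [ 0.07838548 -0.88240956 -0.06319953]
```

Call:
drive_tool --targets '[{"dx":0,"dy":0,"dz":0,"yaw":0,"fingers":0.6},{"dx":0,"dy":0,"dz":0,"yaw":0,"fingers":0.6},{"dx":0,"dy":0,"dz":0,"yaw":0,"fingers":0.6},{"dx":0,"dy":0,"dz":-0.2,"yaw":0,"fingers":0.6},{"dx":0,"dy":0,"dz":-0.3,"yaw":0,"fingers":0.6},{"dx":0,"dy":0,"dz":-0.2,"yaw":0,"fingers":0.6},{"dx":0,"dy":0,"dz":0,"yaw":-0.0909,"fingers":0.6},{"dx":0,"dy":0,"dz":0,"yaw":-0.0909,"fingers":0.6},{"dx":0,"dy":0,"dz":0,"yaw":-0.0909,"fingers":0.6},{"dx":0,"dy":0,"dz":0,"yaw":-0.0909,"fingers":0.6},{"dx":0,"dy":0,"dz":0,"yaw":-0.0909,"fingers":0.6},{"dx":0,"dy":0,"dz":0,"yaw":-0.0909,"fingers":0.6},{"dx":0,"dy":0,"dz":0,"yaw":-0.0909,"fingers":0.6},{"dx":0,"dy":0,"dz":0,"yaw":-0.0909,"fingers":0.6},{"dx":0,"dy":0,"dz":0,"yaw":-0.0909,"fingers":0.6},{"dx":0,"dy":0,"dz":0,"yaw":-0.0909,"fingers":0.6},{"dx":0,"dy":0,"dz":0,"yaw":-0.0909,"fingers":0.6}]'

```text
clock: 51.7
position: [0.458, 0.2729, 0.141]
tool_rot: [-3.141, -0.0, 2.098]
force: [-0.1, 0.1, 0.3]
grip_width: 0.034
finger_force: 0.0
```

Call:
drive_tool --targets '[{"dx":0,"dy":0,"dz":0,"yaw":-0.0909,"fingers":0.6},{"dx":0,"dy":0,"dz":0,"yaw":-0.0909,"fingers":0.6},{"dx":0,"dy":0,"dz":0,"yaw":-0.0909,"fingers":0.6},{"dx":0,"dy":0,"dz":0,"yaw":-0.0909,"fingers":0.6},{"dx":0,"dy":0,"dz":0,"yaw":-0.0909,"fingers":0.6},{"dx":0,"dy":0,"dz":0,"yaw":-0.0909,"fingers":0.6},{"dx":0,"dy":0,"dz":0,"yaw":-0.0909,"fingers":0.6},{"dx":0,"dy":0,"dz":0,"yaw":-0.0909,"fingers":0.6},{"dx":0,"dy":0,"dz":0,"yaw":-0.0909,"fingers":0.6},{"dx":0,"dy":0,"dz":0,"yaw":-0.0909,"fingers":0.6},{"dx":0,"dy":0,"dz":0,"yaw":-0.0909,"fingers":0.6},{"dx":0,"dy":0,"dz":0,"yaw":0,"fingers":0.6}]'

```text
clock: 52.9
position: [0.458, 0.2728, 0.1408]
tool_rot: [3.141, -0.001, -2.618]
force: [0.6, -0.2, -0.1]
grip_width: 0.0341
finger_force: 0.0
```

```bash
python3 plan.py x=.4585 y=.2737 z=.072 yaw=209.67;python3 -c "
from workcell import readout;o=readout.observe();print(o['qpos'],o['moment'])"
```

```text
now [0.458  0.2728 0.1408] yaw -150.0 t 52.9 F [ 0.6 -0.2 -0.1] grip 0.0341 0.0
total dx dy dz [-0.009  0.006  0.688] norm 0.69 yaw tot 0.004
[ 0.12239773  0.76625408 -1.14126105  1.88682759  0.81324039  1.04890875
  0.72694226] [-0.03133342 -0.01344989  0.06422084]
```

Call:
drive_tool --targets '[{"dx":-0.009,"dy":0.006,"dz":0.2,"yaw":0.003,"fingers":0.6},{"dx":0,"dy":0,"dz":0.2,"yaw":0,"fingers":0.6},{"dx":0,"dy":0,"dz":0.2,"yaw":0,"fingers":0.6},{"dx":0,"dy":0,"dz":0.085,"yaw":0,"fingers":0.6},{"dx":0,"dy":0,"dz":0,"yaw":0,"fingers":0.8},{"dx":0,"dy":0,"dz":0,"yaw":0,"fingers":1},{"dx":0,"dy":0,"dz":0,"yaw":0,"fingers":1},{"dx":0,"dy":0,"dz":0,"yaw":0,"fingers":1},{"dx":0,"dy":0,"dz":0,"yaw":0,"fingers":1},{"dx":0,"dy":0,"dz":0,"yaw":0.08,"fingers":1},{"dx":0,"dy":0,"dz":0,"yaw":0.08,"fingers":1},{"dx":0,"dy":0,"dz":0,"yaw":0.08,"fingers":1},{"dx":0,"dy":0,"dz":0,"yaw":0.08,"fingers":1},{"dx":0,"dy":0,"dz":0,"yaw":0.08,"fingers":1},{"dx":0,"dy":0,"dz":0,"yaw":0.08,"fingers":1},{"dx":0,"dy":0,"dz":0,"yaw":0.08,"fingers":1},{"dx":0,"dy":0,"dz":0,"yaw":0.08,"fingers":1},{"dx":0,"dy":0,"dz":0,"yaw":0,"fingers":1}]'

```text
clock: 54.7
position: [0.459, 0.2737, 0.0732]
tool_rot: [-3.142, 0.001, 2.647]
force: [-0.3, -4.9, 6.7]
grip_width: 0.0072
finger_force: 52.7
```

```bash
python3 plan.py;python3 -c "
from workcell import readout;o=readout.observe();print(o['qpos'],o['moment'])"
```

```text
now [0.459  0.2737 0.0732] yaw 151.63 t 54.7 F [-0.3 -4.9  6.7] grip 0.0072 52.7
total dx dy dz [ 0.  0. -0.] norm 0.0 yaw tot -0.0
[-0.05272977  0.75451075 -0.84852037  1.92922331  0.77806419  0.82394323
 -0.25760528] [-1.15966605  0.0791562  -0.12125171]
```

Call:
drive_tool --targets '[{"dx":0,"dy":0,"dz":0,"yaw":0.07,"fingers":1},{"dx":0,"dy":0,"dz":0,"yaw":0.07,"fingers":1},{"dx":0,"dy":0,"dz":0,"yaw":0.07,"fingers":1},{"dx":0,"dy":0,"dz":0,"yaw":0.07,"fingers":1},{"dx":0,"dy":0,"dz":0,"yaw":0.07,"fingers":1},{"dx":0,"dy":0,"dz":0,"yaw":0,"fingers":1}]'

```text
clock: 55.3
position: [0.4589, 0.2736, 0.0732]
tool_rot: [3.141, 0.001, 2.097]
force: [-1.6, -6.7, 7.8]
grip_width: 0.0068
finger_force: 52.9
```

```bash
python3 plan.py;python3 -c "
from workcell import readout;o=readout.observe();print(o['moment'])"
```

```text
now [0.4589 0.2736 0.0732] yaw 120.17 t 55.3 F [-1.6 -6.7  7.8] grip 0.0068 52.9
total dx dy dz [ 0.  0. -0.] norm 0.0 yaw tot -0.0
[-1.34749573  0.12266676 -0.08900118]
```

Call:
drive_tool --targets '[{"dx":0,"dy":0,"dz":0,"yaw":0.06,"fingers":1},{"dx":0,"dy":0,"dz":0,"yaw":0.06,"fingers":1},{"dx":0,"dy":0,"dz":0,"yaw":0.06,"fingers":1},{"dx":0,"dy":0,"dz":0,"yaw":0.06,"fingers":1},{"dx":0,"dy":0,"dz":0,"yaw":0,"fingers":1}]'

```text
clock: 55.8
position: [0.4588, 0.2735, 0.0732]
tool_rot: [3.141, 0.001, 1.721]
force: [-0.3, -6.3, 9.0]
grip_width: 0.0071
finger_force: 53.1
```

```bash
python3 plan.py;python3 -c "
from workcell import readout;o=readout.observe();print(o['moment'])"
```

```text
now [0.4588 0.2735 0.0732] yaw 98.6 t 55.8 F [-0.3 -6.3  9. ] grip 0.0071 53.1
total dx dy dz [ 0.  0. -0.] norm 0.0 yaw tot -0.0
[-1.5216815   0.26377376 -0.06461312]
```

Call:
drive_tool --targets '[{"dx":0,"dy":0,"dz":0,"yaw":0.06,"fingers":1},{"dx":0,"dy":0,"dz":0,"yaw":0.06,"fingers":1},{"dx":0,"dy":0,"dz":0,"yaw":0.06,"fingers":1},{"dx":0,"dy":0,"dz":0,"yaw":0.06,"fingers":1},{"dx":0,"dy":0,"dz":0,"yaw":0,"fingers":1}]'

```text
clock: 56.3
position: [0.4587, 0.2735, 0.0732]
tool_rot: [3.141, 0.001, 1.344]
force: [-1.8, -6.6, 9.5]
grip_width: 0.0067
finger_force: 53.2
```

```bash
python3 plan.py;python3 -c "
from workcell import readout;o=readout.observe();print(o['moment'])"
```

```text
now [0.4587 0.2735 0.0732] yaw 77.01 t 56.3 F [-1.8 -6.6  9.5] grip 0.0067 53.2
total dx dy dz [ 0.  0. -0.] norm 0.0 yaw tot -0.0
[-1.61815328  0.26322678 -0.12068227]
```

Call:
drive_tool --targets '[{"dx":0,"dy":0,"dz":0,"yaw":0.05,"fingers":1},{"dx":0,"dy":0,"dz":0,"yaw":0.05,"fingers":1},{"dx":0,"dy":0,"dz":0,"yaw":0.05,"fingers":1},{"dx":0,"dy":0,"dz":0,"yaw":0,"fingers":1}]'

```text
clock: 56.7
position: [0.4587, 0.2735, 0.0733]
tool_rot: [3.14, 0.001, 1.111]
force: [-1.3, -8.4, 12.5]
grip_width: 0.0069
finger_force: 89.0
```

```bash
python3 plan.py;python3 -c "
from workcell import readout;o=readout.observe();print(o['moment'])"
```

```text
now [0.4587 0.2735 0.0733] yaw 63.68 t 56.7 F [-1.3 -8.4 12.5] grip 0.0069 89.0
total dx dy dz [ 0.  0. -0.] norm 0.0 yaw tot -0.0
[-1.8683683   0.34857532  1.75576579]
```

Call:
drive_tool --targets '[{"dx":0,"dy":0,"dz":0,"yaw":-0.01,"fingers":1},{"dx":0,"dy":0,"dz":0,"yaw":0,"fingers":0.6},{"dx":0,"dy":0,"dz":0,"yaw":0,"fingers":0.6},{"dx":0,"dy":0,"dz":0,"yaw":0,"fingers":0.6},{"dx":0,"dy":0,"dz":-0.2,"yaw":0,"fingers":0.6},{"dx":0,"dy":0,"dz":-0.3,"yaw":0,"fingers":0.6},{"dx":0,"dy":0,"dz":-0.3,"yaw":0,"fingers":0.8},{"dx":0,"dy":0,"dz":-0.1,"yaw":0,"fingers":1}]'

```text
clock: 57.5
position: [0.4593, 0.2748, 0.1651]
tool_rot: [3.14, -0.003, 1.128]
force: [0.6, 0.4, 0.3]
grip_width: 0.0061
finger_force: 0.0
```

```bash
python3 plan.py x=.4145 y=.172 z=.15 yaw=99
python3 - <<'E'
from h import *
s=avg("scene",2)
print(proj("scene",(.4125,.203,.061)),proj("scene",(.4125,.203,.031)))
g=cv2.cvtColor(s,cv2.COLOR_BGR2GRAY);q=np.argwhere(g[255:275,195:216]<50)[:,::-1]+[195,255]
print(q.min(0),q.max(0),q.mean(0))
h=cv2.cvtColor(s,cv2.COLOR_BGR2HSV);m=cv2.inRange(h,(10,110,80),(30,255,255));q=np.argwhere(m[240:275,150:180])[:,::-1]+[150,240]
print(cv2.minAreaRect(q.astype(np.float32)),q.min(0),q.max(0))
E
```

```text
now [0.4593 0.2748 0.1651] yaw 64.62 t 57.5 F [0.6 0.4 0.3] grip 0.0061 0.0
total dx dy dz [-1.121  0.035  0.151] norm 1.13 yaw tot -0.382
[204.8731171  259.18072362] [205.58895819 269.88011963]
[197 257] [211 274] [205.09677419 265.71774194]
((164.0, 257.0), (18.0, 18.0), 90.0) [155 248] [173 266]
```

```bash
python3 plan.py x=.409 y=.1741 z=.165 yaw=189
```

```text
now [0.4592 0.2743 0.1636] yaw 64.62 t 57.6 F [ 0.  -0.1 -0.5] grip 0.0004 0.0
total dx dy dz [-1.121 -0.024 -0.014] norm 1.12 yaw tot -1.382
```

Call:
drive_tool --targets '[{"dx":-0.28,"dy":-0.006,"dz":0,"yaw":0,"fingers":1},{"dx":-0.28,"dy":-0.006,"dz":0,"yaw":0,"fingers":1},{"dx":-0.28,"dy":-0.006,"dz":0,"yaw":0,"fingers":1},{"dx":-0.28,"dy":-0.006,"dz":0,"yaw":0,"fingers":1},{"dx":0,"dy":0,"dz":0,"yaw":-0.0921,"fingers":1},{"dx":0,"dy":0,"dz":0,"yaw":-0.0921,"fingers":1},{"dx":0,"dy":0,"dz":0,"yaw":-0.0921,"fingers":1},{"dx":0,"dy":0,"dz":0,"yaw":-0.0921,"fingers":1},{"dx":0,"dy":0,"dz":0,"yaw":-0.0921,"fingers":1},{"dx":0,"dy":0,"dz":0,"yaw":-0.0921,"fingers":1},{"dx":0,"dy":0,"dz":0,"yaw":-0.0921,"fingers":1},{"dx":0,"dy":0,"dz":0,"yaw":-0.0921,"fingers":1},{"dx":0,"dy":0,"dz":0,"yaw":-0.0921,"fingers":1},{"dx":0,"dy":0,"dz":0,"yaw":-0.0921,"fingers":1},{"dx":0,"dy":0,"dz":0,"yaw":-0.0921,"fingers":1},{"dx":0,"dy":0,"dz":0,"yaw":-0.0921,"fingers":1},{"dx":0,"dy":0,"dz":0,"yaw":-0.0921,"fingers":1},{"dx":0,"dy":0,"dz":0,"yaw":-0.0921,"fingers":1},{"dx":0,"dy":0,"dz":0,"yaw":-0.0921,"fingers":1},{"dx":0,"dy":0,"dz":0,"yaw":0,"fingers":1}]'

```text
clock: 59.6
position: [0.4079, 0.1738, 0.1614]
tool_rot: [3.14, -0.002, -2.982]
force: [0.0, -0.0, -0.2]
grip_width: -0.0002
finger_force: 0.0
```

```bash
python3 plan.py x=.409 y=.1741 z=.048 yaw=189
```

```text
now [0.4079 0.1738 0.1614] yaw -170.87 t 59.6 F [ 0.  -0.  -0.2] grip -0.0002 0.0
total dx dy dz [-0.012  0.002  1.134] norm 1.13 yaw tot 0.001
```

Call:
drive_tool --targets '[{"dx":0,"dy":0,"dz":0.2,"yaw":0,"fingers":1},{"dx":0,"dy":0,"dz":0.2,"yaw":0,"fingers":1},{"dx":0,"dy":0,"dz":0.2,"yaw":0,"fingers":1},{"dx":0,"dy":0,"dz":0.2,"yaw":0,"fingers":1},{"dx":0,"dy":0,"dz":0.2,"yaw":0,"fingers":1},{"dx":0,"dy":0,"dz":0.13,"yaw":0,"fingers":1},{"dx":0,"dy":0,"dz":0,"yaw":0,"fingers":1}]'

```text
clock: 60.3
position: [0.4072, 0.1736, 0.0479]
tool_rot: [-3.141, -0.003, -2.988]
force: [0.0, -0.1, 0.2]
grip_width: -0.0002
finger_force: 0.0
```

Call:
drive_tool --targets '[{"dx":0,"dy":0.06,"dz":0,"yaw":0,"fingers":1},{"dx":0,"dy":0.06,"dz":0,"yaw":0,"fingers":1},{"dx":0,"dy":0.06,"dz":0,"yaw":0,"fingers":1},{"dx":0,"dy":0.06,"dz":0,"yaw":0,"fingers":1},{"dx":0,"dy":0.06,"dz":0,"yaw":0,"fingers":1},{"dx":0,"dy":0,"dz":0,"yaw":0,"fingers":1}]'

```text
clock: 60.9
position: [0.4037, 0.2046, 0.0497]
tool_rot: [3.141, 0.0, -2.984]
force: [0.7, -0.5, -0.5]
grip_width: 0.0001
finger_force: 0.0
```

Call:
drive_tool --targets '[{"dx":0,"dy":0.05,"dz":0,"yaw":0,"fingers":1},{"dx":0,"dy":0.05,"dz":0,"yaw":0,"fingers":1},{"dx":0,"dy":0,"dz":0,"yaw":0,"fingers":1}]'

```text
clock: 61.2
position: [0.4021, 0.2141, 0.0496]
tool_rot: [3.141, 0.0, -2.984]
force: [0.5, -0.5, -1.0]
grip_width: -0.0001
finger_force: 0.0
```

```bash
python3 plan.py
python3 - <<'E'
from h import *
s=avg("scene",2);cv2.imwrite("pics/k.png",crop(s,120,195,130,100,6))
E
```

```text
now [0.4021 0.2141 0.0496] yaw -170.99 t 61.2 F [ 0.5 -0.5 -1. ] grip -0.0001 0.0
total dx dy dz [-0.  0. -0.] norm 0.0 yaw tot -0.0
```

View pics/k.png

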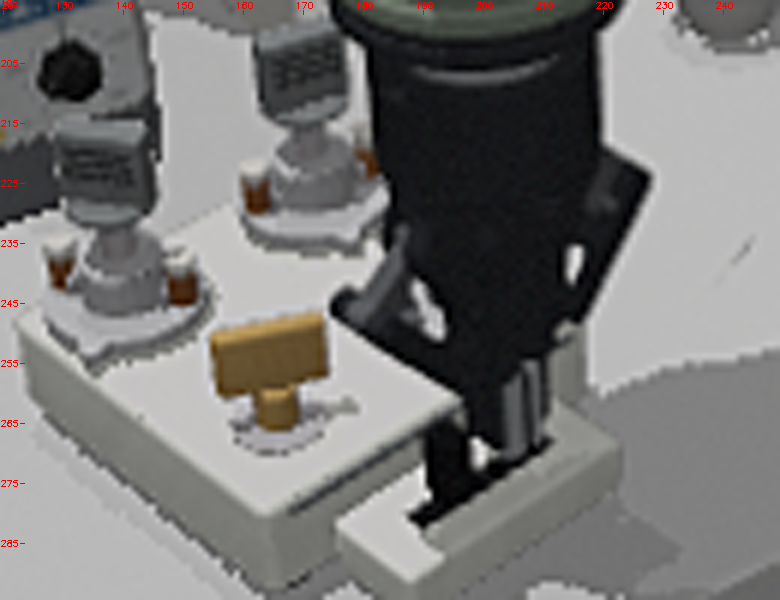

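The knob is at ~(194,272), pushed most of the way. The key and heads look fine.

Call:
drive_tool --targets '[{"dx":0,"dy":0.03,"dz":0,"yaw":0,"fingers":1},{"dx":0,"dy":0.03,"dz":0,"yaw":0,"fingers":1},{"dx":0,"dy":0,"dz":0,"yaw":0,"fingers":1}]'

```text
clock: 61.6
position: [0.4012, 0.2191, 0.0494]
tool_rot: [-3.141, -0.0, -2.985]
force: [0.8, -3.8, 0.8]
grip_width: 0.0002
finger_force: 1.8
```

Call:
drive_tool --targets '[{"dx":0,"dy":0.02,"dz":0,"yaw":0,"fingers":1},{"dx":0,"dy":0,"dz":0,"yaw":0,"fingers":1}]'

```text
clock: 61.8
position: [0.4011, 0.2197, 0.0493]
tool_rot: [-3.139, -0.0, -2.986]
force: [2.1, -11.4, 3.2]
grip_width: -0.0001
finger_force: 5.6
```

Call:
drive_tool --targets '[{"dx":0.05,"dy":-0.1,"dz":0,"yaw":0,"fingers":1},{"dx":0.05,"dy":-0.1,"dz":0,"yaw":0,"fingers":1},{"dx":0,"dy":0,"dz":-0.3,"yaw":0,"fingers":1},{"dx":0,"dy":0,"dz":-0.3,"yaw":0,"fingers":1},{"dx":0,"dy":0,"dz":-0.3,"yaw":0,"fingers":1},{"dx":0,"dy":0,"dz":-0.3,"yaw":0,"fingers":1},{"dx":0,"dy":-0.3,"dz":0,"yaw":0,"fingers":1},{"dx":0,"dy":-0.3,"dz":0,"yaw":0,"fingers":1},{"dx":0,"dy":-0.3,"dz":0,"yaw":0,"fingers":1},{"dx":0,"dy":-0.3,"dz":0,"yaw":0,"fingers":1},{"dx":0,"dy":-0.3,"dz":0,"yaw":0,"fingers":1},{"dx":0,"dy":0,"dz":0,"yaw":0,"fingers":1}]'

```text
clock: 63.0
position: [0.4174, 0.0479, 0.169]
tool_rot: [-3.14, -0.001, -2.99]
force: [0.4, -0.2, 0.0]
grip_width: 0.0001
finger_force: 0.0
```

```bash
python3 plan.py
python3 - <<'E'
from h import *
s=avg("scene",2);cv2.imwrite("pics/l.png",crop(s,110,165,150,120,5))
E
```

```text
now [0.4174 0.0479 0.169 ] yaw -171.3 t 63.0 F [ 0.4 -0.2  0. ] grip 0.0001 0.0
total dx dy dz [-0.  0. -0.] norm 0.0 yaw tot -0.0
```

View pics/l.png

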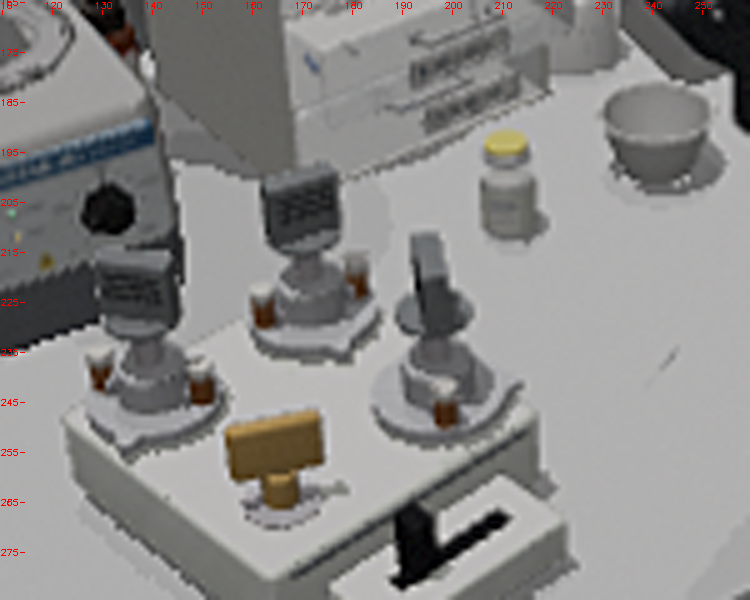

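The three heads are seated (scene (140,240), (170,225), (197,235)) and the key is at its stop. The knob is at the left end of its slot (193,275), and the cup and vial are undisturbed. Handing in.

```bash
python3 -c "
from workcell import workorder
print(workorder.job_done())"
```

```text
the job is handed in; nothing more can be done
None
```

I handed the job in at about 63 s: all three vial heads are seated on the mixer's spindles, the key is wound clockwise to its stop, the start slide is pushed fully left to its stop, and the cup and white vial are undisturbed.

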